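# Load the sprung board rack for preheating

### The arm

A 7-joint arm with a two-finger parallel gripper is mounted at the origin on a cart in front of the work surface, level with it; the furniture and walls round the work are solid. World frame = base frame: x ahead of the robot, y to its left, z up, the work surface at z = 0. Lengths are in mm, angles in rad, forces in N, time in s.
With the tool pointing down it reaches from about 400 to 875 mm from the base axis. Payload 4.4 kg.
Tool frame: the origin (TCP) lies on the centre line of the jaws, within the pads' length; the fingertips stand 19 mm ahead of it and the grasp point (between the pads) is the TCP; z points along the fingers, y is the line along which they close (so a half turn about z gives the same grasp; the last joint's range is limited). The gripper opens to 85 mm and grips with 20 to 120 N. Pads are 22 mm wide; open, the fingers measure 114 mm over their backs; the gripper's body (76 mm by 85 mm) begins 54 mm behind the grasp point. The pads swing forward as they close: fully open they stand 13 mm farther back than shut.
Start: joints at [-1.225, 0.628, 0.038, 1.517, -0.027, 0.996, -0.02], TCP at [260.148, 595.685, 250.313] pointing down, gripper open.
Joint ranges: [-3.06, 3.06], [-0.37, 2.12], [-1.25, 1.32], [0.18, 2.47], [-1.1, 4.24], [0.23, 1.98], [-2.94, 2.94]. Speed limits (rad/s): [2.57, 2.57, 3.14, 3.14, 3.14, 3.14, 3.14].

### API

Orientations are given as [roll, pitch, yaw] about the fixed x, y, z axes, in that order (R = Rz(yaw) Ry(pitch) Rx(roll)).
In Python, from cell import ctrl, viewer, silhouettes gives the robot as it stands.
- The arm moves only by the shell command python3 -m creep 'ROWS'. ROWS is JSON, a list of rows, each an object with "jaw": the gripper command: -1 is shut, 1 is fully open, values between are in proportion; "xyz": the shift along the tool's x, y, z in mm, a list of three; "angular": the turn, a rotation vector about the tool's x, y, z in rad, a list of three. In form: [{"jaw": jaw, "xyz": [tx, ty, tz], "angular": [rx, ry, rz]}, ...]. A call has 1 to 12 rows; each row is the pose to reach, as a shift and turn from the pose commanded when the call began, along the tool's axes at that moment; what a row does not reach only later rows make up. A row lasts 1/8 s, in which the tool goes at most 62.5 mm and 10.7 degrees, less where a joint would pass 70% of its speed; a pose out of reach is approached as far as the arm can. A call with a gripper value outside its range is refused whole. The fingers move at their own pace and stop on an object; the grip force is fixed at half the most. Time passes only in rows, so rows that repeat a pose let the fingers close. It gives the time, the measured TCP pose, the force, the opening and the grip force at its end, in the units of the state.
- ctrl.read_state(): the state, without advancing time (a new reading comes with each control period).
- viewer.get_image(name): name is "side" or "top"; returns (picture, depth): 400x640x3 uint8, red, green, blue; 400x640 float32, mm along the optical axis (not along the pixel's ray), 0 where there is no reading.
- viewer.camera_model(name): a dict with "fx", "fy", "cx", "cy" (pixels), "T" (4x4, takes a point from camera to world coordinates). Camera axes: x right, y down, z forward; pixel columns grow to the right and rows downward; lengths in mm; the calibration is good to about 2 mm. A picture is of the moment at which its call begins. camera_model takes no time and is no camera call.
- ctrl.finish_job(): hands the job in; it is judged then, once.
Trained networks look in the newest picture that a camera, given by its name, has taken for a name from the list of things; names that differ only in an ending like _2 or _b are one class to them, and where a whole thing is asked for, a point or a joint stands for the part that bears it (a point fixed in the world has none). Each returns a list of dicts, best first, with "score" (0 to 1); they miss things now and then, are a little off and sometimes report something else, mostly with a low value. They report only what shows in the picture. A call takes as long as a camera call.
- silhouettes(camera, target): "pixels" (400x640 bool, what is visible of it) and "xy" ([column, row] in pixels, amid what is visible of it).
The state is a dict: "clock": time; "qpos": joint angles; "qd": joint speeds; "tau": joint torques, N m; "eef_pos": TCP position; "tool_rot": TCP orientation; "force": force on the tool from outside, world axes, zero at the start; "torque": the same for the moment, N m; "width": finger opening in mm; "gripper_force": force on a finger pad.
Only numpy, scipy, OpenCV 4.12 (cv2) and the standard library are available. Lean on these libraries where they do the work, as an engineer would, in place of code of your own. Each camera call takes 0.05 s, during which the arm holds its last target. There are 200 camera calls.

### The job

Get the loose power boards ready for preheating: put every one of them that is there into a bay of its own in the sprung rack, by pushing one short edge into the jaw on one side, lowering the other edge and letting the board centre itself flat between the two jaws. Also slide the flat heater plate, without lifting it off the desk, under the boards through the open end of the rack until it is fully home against the stop. When all that is done, close the clear guard, and do not shove the other things on the desk about.

Things in the scene. Friction and masses are not known exactly. Their poses are not given: they have to be found in the camera images.
- rack: low aluminium board rack fixed to the desk, 172 (x) x 216 mm (y). Origin on the desk under its centre, z up, x roughly away from the robot. Two solid rails along y (x = 46 to 84 mm on either side, 33 mm high) leave a tunnel 92 mm wide, open at the -y end (y = -88 mm). On the rails three pairs of black sprung jaws face each other across x: bays at y = -56, 0, +56 mm. Any board may use any bay
- tunnel_mouth (a point): middle of the tunnel's open end, on the desk. The stop bar across the other end has its face 164 mm further in. Beside the bays stand two rests for the guard (x = +-58, y = -83 mm of the rack, 67 mm high) and two hinge posts (x = +-58, y = +122 mm)
- jaw_far_2 (a point): middle of the far (+x) middle jaw's groove bottom, at ledge height (z 40 mm). Each jaw, 40 mm wide along y, springs outward up to 18 mm (1.6 N to start, 5.2 N at the end). At rest, distances from the rack's centre line: ledge (top at z 40) reaches in to 34 mm, groove bottom 47, upper lip (z 48 to 52 mm) overhangs in to 43. Near jaws mirror the far ones
- jaw_near_2 (a point): the same for the near (-x) middle jaw. To load: hold a board with one edge 14 degrees lower, set that edge on its ledge, push it under the lip until the jaw has gone back about 14 mm, lower the other edge past its lip to its ledge, let it come back. Seated, the board lies on both ledges under both lips, each jaw 3 mm back
- bay_1 (a point): where the centre of a board's underside lies when seated in the bay at the -y (open tunnel) end: 40 mm above the desk, axes as the rack's
- bay_2 (a point): the same for the middle bay
- bay_3 (a point): the same for the bay at the +y (guard hinge) end
- guard (a joint): hinge of the clear guard plate, rad: 0 closed (level, over the boards), 2.15 fully open, leaning outward beyond the rack's +y end. Its axis runs along the rack's x at y = +122, z = 70 mm. Plate 134 mm wide, 225 mm from hinge to tab, 4 mm thick (rims 7), 0.2 kg; beyond 1.57 it leans open by itself, below that it falls shut slowly (damped)
- guard_edge (a point): middle of the guard's free edge, 215 mm from its hinge axis
- heater: flat dark heater plate 76 mm (x) by 255 mm (y) by 14 mm, 0.5 kg, loose on the desk, with an upright black grip bar (56 mm along x, 12 mm thick along y, from the plate's top to 44 mm above the desk) near its -y end. Origin on the underside, 117.5 mm from the +y end, which goes into the tunnel
- heater_grip (a point): centre of the grip bar's graspable part, 120 mm from the plate's origin towards -y, 32 mm above the desk
- heater_home (a point): where the heater plate's origin lies when the plate is home against the stop, axes as the rack's; the grip bar then stays 73 mm outside the rails
- board_1: power board (two or three are there; absent if None): green plate 100 x 46 x 4 mm, long side along its x, with a finned heatsink block 36 x 20 x 20 mm (x, y, z) on its middle, top 24 mm above the underside (grip it across the 20 mm); small parts to 12 mm high beside it, outer 12 mm of each short end bare. 90 g. Origin: centre of underside, z up. All alike, either end may go first
- board_2: power board (two or three are there; absent if None): green plate 100 x 46 x 4 mm, long side along its x, with a finned heatsink block 36 x 20 x 20 mm (x, y, z) on its middle, top 24 mm above the underside (grip it across the 20 mm); small parts to 12 mm high beside it, outer 12 mm of each short end bare. 90 g. Origin: centre of underside, z up. All alike, either end may go first
- board_3: power board (two or three are there; absent if None): green plate 100 x 46 x 4 mm, long side along its x, with a finned heatsink block 36 x 20 x 20 mm (x, y, z) on its middle, top 24 mm above the underside (grip it across the 20 mm); small parts to 12 mm high beside it, outer 12 mm of each short end bare. 90 g. Origin: centre of underside, z up. All alike, either end may go first
- flange: bystander: round metal flange 55 mm across, 9 mm high; origin under its centre
- bolt: bystander: hex bolt 38 mm long lying on the desk; origin under its centre
- reducer: bystander: conical metal fitting 55 mm across, 48 mm high; origin under its centre
- clamp: bystander: metal ring clamp 56 x 74 x 27 mm; origin under its centre
- spanner: bystander: spanner, 174 mm; origin under its centre
- marker: bystander: marker pen, 130 mm; origin under its centre

How it is judged (in metres and radians):
On the way, in this order (a step that is already met when the one before it is completed fails the run):
1. every board that is there is seated in a bay and the heater plate is home (((x of board_1 in the frame of bay_1 between -0.005 and 0.005 m and y of board_1 in the frame of bay_1 between -0.009 and 0.009 m and z of board_1 in the frame of bay_1 between -0.003 and 0.003 m) or (x of board_1 in the frame of bay_2 between -0.005 and 0.005 m and y of board_1 in the frame of bay_2 between -0.009 and 0.009 m and z of board_1 in the frame of bay_2 between -0.003 and 0.003 m) or (x of board_1 in the frame of bay_3 between -0.005 and 0.005 m and y of board_1 in the frame of bay_3 between -0.009 and 0.009 m and z of board_1 in the frame of bay_3 between -0.003 and 0.003 m)) and angle between each of board_1, board_2, board_3's own z axis and vertical below 0.06 rad and angle between the x axis of each of board_1, board_2, board_3 and the x axis of rack, either way round below 0.1 rad and ((x of board_2 in the frame of bay_1 between -0.005 and 0.005 m and y of board_2 in the frame of bay_1 between -0.009 and 0.009 m and z of board_2 in the frame of bay_1 between -0.003 and 0.003 m) or (x of board_2 in the frame of bay_2 between -0.005 and 0.005 m and y of board_2 in the frame of bay_2 between -0.009 and 0.009 m and z of board_2 in the frame of bay_2 between -0.003 and 0.003 m) or (x of board_2 in the frame of bay_3 between -0.005 and 0.005 m and y of board_2 in the frame of bay_3 between -0.009 and 0.009 m and z of board_2 in the frame of bay_3 between -0.003 and 0.003 m)) and ((x of board_3 in the frame of bay_1 between -0.005 and 0.005 m and y of board_3 in the frame of bay_1 between -0.009 and 0.009 m and z of board_3 in the frame of bay_1 between -0.003 and 0.003 m) or (x of board_3 in the frame of bay_2 between -0.005 and 0.005 m and y of board_3 in the frame of bay_2 between -0.009 and 0.009 m and z of board_3 in the frame of bay_2 between -0.003 and 0.003 m) or (x of board_3 in the frame of bay_3 between -0.005 and 0.005 m and y of board_3 in the frame of bay_3 between -0.009 and 0.009 m and z of board_3 in the frame of bay_3 between -0.003 and 0.003 m)) and y of heater in the frame of heater_home between -0.006 and 0.006 m and x of heater in the frame of heater_home between -0.012 and 0.012 m and angle between heater's own z axis and vertical below 0.05 rad), for 0.3 s.
2. the guard is closed (value of joint guard below 0.06 rad), for 0.2 s.
At the end, for the whole second after the job is handed in: Each board present in its own bay: within 5 mm across the jaws, 9 mm along the rack, 3 mm in height, level to 0.06 rad, square to 0.1 rad. Heater plate flat, within 6 mm of home (12 mm sideways). Guard under 0.06 rad. All at rest (all of step 1 and value of joint guard below 0.06 rad and linear speed of each of board_1, board_2, board_3, heater below 0.02 m/s); the robot touches nothing.
It fails at once if the heater plate is lifted more than 20 mm off the desk (height (world z) of heater above 0.02 m).
It fails at once if a bystander is shoved more than 60 mm (distance of any of flange, bolt, reducer, clamp, spanner, marker from where it was at the start of the episode above 0.06 m).
Of board_1, board_2, board_3 only 2 to 3 are there at a start; the rules pass over those that are not, and their reading is None.
At some moment in a run one of board_1, board_2, board_3, heater may be knocked a few centimetres aside while the robot is not near it.
Once in a run the grip may slacken for a moment while it holds something.
It also fails if it takes over 210 s, if anything falls off the work surface, if the arm or the gripper's body presses on something with over 40 N, if the wrist force passes 120 N, or if a joint passes its speed limit or range.

## Working session

There is one attempt and no reset: what is moved stays moved. The work goes in short steps, Python scripts to look and compute and a shell command to move; the robot and the scene stay as the last step left them, time stands still between calls to the robot, and variables do not carry over. Pictures are saved under pics/ and viewed, at most 14 in all, crops included, and the job is handed in when it is done.

```bash
ls; mkdir -p pics
python3 - <<'E'
from cell import ctrl, viewer, silhouettes
import cv2,numpy as np
s=ctrl.read_state(); print({k:s[k] for k in('clock','eef_pos','tool_rot','width','force')})
for c in('top','side'):
    p,d=viewer.get_image(c); cv2.imwrite(f'pics/{c}0.png',p[...,::-1]); np.save(f'pics/{c}0d.npy',d)
    m=viewer.camera_model(c); print(c,m['fx'],m['cx'],m['cy'],np.round(m['T'],3).tolist())
E
```

```text
pics
{'clock': 0.0, 'eef_pos': array([259.91864677, 595.12182336, 249.37886118]), 'tool_rot': array([-3.13968282e+00,  5.28019885e-05,  2.72981551e+00]), 'width': 85.60060780879556, 'force': array([ 0.20787257,  0.50595006, -1.18733628])}
top 395.82235932616237 323.12604098491715 204.90008192755604 [[-0.021, -0.992, 0.125, 427.491], [-1.0, 0.021, -0.002, -20.541], [-0.001, -0.125, -0.992, 1182.325], [0.0, 0.0, 0.0, 1.0]]
side 503.0864273248863 313.93754199899627 206.72195356899948 [[0.955, -0.188, 0.228, 142.062], [-0.295, -0.631, 0.718, -1356.951], [0.009, -0.753, -0.658, 1284.975], [0.0, 0.0, 0.0, 1.0]]
```

View pics/top0.png

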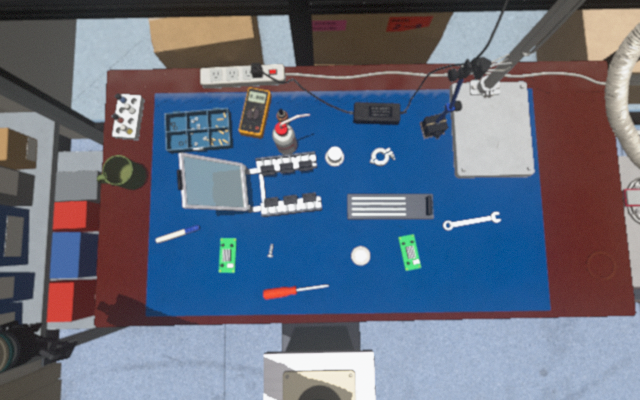

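View pics/side0.png

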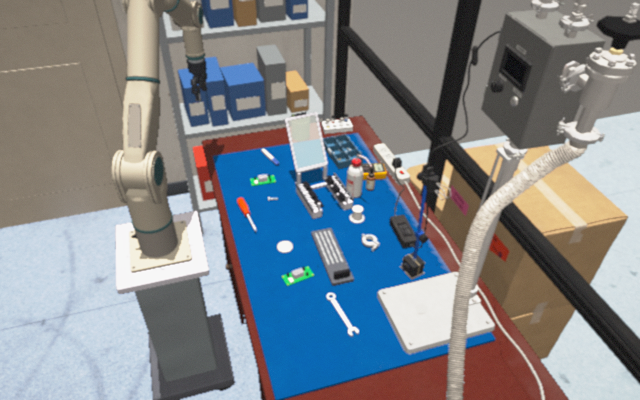

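The top view shows two boards at (228,255) and (410,252), the rack at (290,185) with its guard open to the left, and the heater at (390,206). I see no third board. Next I'll measure them.

```bash
cat > h.py <<'E'
from cell import ctrl, viewer, silhouettes
import cv2,numpy as np
from scipy.spatial.transform import Rotation as R
def cloud(c,mask,d):
    m=viewer.camera_model(c); v,u=np.nonzero(mask&(d>0)); z=d[v,u]
    P=np.c_[(u-m['cx'])/m['fx']*z,(v-m['cy'])/m['fy']*z,z]
    return P@m['T'][:3,:3].T+m['T'][:3,3]
def look(names,cams=('top','side'),smin=.3):
    out={}
    for c in cams:
        p,d=viewer.get_image(c)
        for n in names:
            for r in silhouettes(c,n):
                if r['score']<smin: continue
                P=cloud(c,r['pixels'],d); out.setdefault((n,c),[]).append((r['score'],r['xy'],P))
    return out
def rect(P):
    (x,y),(w,h),a=cv2.minAreaRect(P[:,:2].astype(np.float32))
    if w<h: w,h,a=h,w,a+90
    return np.round([x,y,w,h,(a+90)%180-90],1)
def st():
    s=ctrl.read_state(); print(round(s['clock'],2),np.round(s['eef_pos'],1),np.round(s['tool_rot'],4),'w',round(s['width'],1),'gf',round(s['gripper_force'],1),'F',np.round(s['force'],1)); return s
E
python3 - <<'E'
from h import *
o=look(['board_1','rack','heater','guard','flange','bolt','reducer','clamp','spanner','marker'])
for k,l in o.items():
    for s,xy,P in l:
        print(k,round(s,2),np.round(xy),len(P),rect(P),np.round(np.percentile(P[:,2],[2,25,50,75,98]),1))
np.save('pics/o.npy',o,allow_pickle=True)
E
```

```text
('rack', 'top') 0.75 [234. 183.] 5842 [644.9 203.6 442.8 199.3  89. ] [  2.7  43.2 101.8 188.  251.9]
('rack', 'top') 0.63 [358. 258.] 260 [ 422.9 -129.9   50.8   50.    88.4] [-0.6  5.4  6.8  8.5 12.1]
('rack', 'top') 0.42 [230. 255.] 522 [434.3 263.   98.2  47.5  -3.2] [-0.4  3.1  5.  11.1 25.7]
('heater', 'top') 0.92 [392. 206.] 2091 [ 568.7 -222.5  254.1   77.8  -89.3] [ 9.  12.2 13.7 15.5 43. ]
('guard', 'top') 0.68 [359. 258.] 290 [ 424.8 -130.3   57.2   51.9  -46.2] [-2.6  4.7  6.5  8.3 12. ]
('guard', 'top') 0.66 [208. 186.] 3452 [647.8 307.4 219.4 202.6 -84.1] [ 71.3 123.7 173.6 218.  255.7]
('guard', 'top') 0.51 [235. 183.] 5885 [645.6 200.  440.  201.   89.4] [  1.   42.4 100.3 187.4 251.9]
('flange', 'top') 0.57 [360. 256.] 298 [ 425.2 -131.3   56.    55.3   44.8] [-3.4  4.5  6.5  8.3 12. ]
('bolt', 'top') 0.68 [286. 198.] 152 [592.5  74.8  42.9  41.  -79.2] [-0.7 39.6 49.5 51.7 54.5]
('reducer', 'top') 0.82 [331. 154.] 276 [727.7 -60.7  60.5  52.1  -2.2] [-1.1  5.  43.6 47.  51. ]
('clamp', 'top') 0.6 [335. 154.] 248 [720.5 -60.3  52.3  42.7  85.9] [-0.3  7.4 44.5 47.1 5
[... 739 characters left out ...]
.75 [331. 255.] 1259 [ 568.  -216.9  276.8   84.3   88.1] [-0.1 10.7 13.4 16.1 42.7]
('heater', 'side') 0.34 [312. 162.] 3055 [661.8 440.8 943.4 208.1  84.8] [  3.5  42.2  96.  175.3 247.7]
('guard', 'side') 0.58 [306. 140.] 1791 [697.2 542.2 755.3 167.2  75.6] [ 71.6 113.1 161.2 205.5 250. ]
('reducer', 'side') 0.67 [360. 214.] 169 [724.1 -59.9  55.3  49.2  50.1] [-3.   7.8 21.2 43.1 50.3]
('clamp', 'side') 0.62 [368. 244.] 138 [ 716.2 -204.5   66.7   53.3   71.9] [ 2.4 12.3 16.2 19.  25.1]
('spanner', 'side') 0.51 [338. 309.] 222 [ 513.6 -460.8  165.6   29.2  -84. ] [-3.6  2.8  4.8  7.2 11.6]
('marker', 'side') 0.62 [267. 156.] 108 [496.4 422.4 151.2  36.5 -78.6] [-5.5  3.1  9.9 14.4 21.1]
```

Run:
```python
from h import *
from scipy.optimize import minimize
o=np.load('pics/o.npy',allow_pickle=True).item()
for c in('top','side'):
    p=cv2.imread(f'pics/{c}0.png'); d=np.load(f'pics/{c}0d.npy'); hsv=cv2.cvtColor(p,cv2.COLOR_BGR2HSV)
    g=(hsv[...,0]>45)&(hsv[...,0]<80)&(hsv[...,1]>90)&(hsv[...,2]>60)
    n,l,stt,_=cv2.connectedComponentsWithStats(cv2.morphologyEx(g.astype(np.uint8),cv2.MORPH_CLOSE,np.ones((7,7))))
    for i in range(1,n):
        if stt[i,4]>60:
            P=cloud(c,l==i,d); print(c,stt[i],rect(P),np.median(P[:,2]).round(1))
# whole-scene cloud around rack, both cams
A=[]
for c in('top','side'):
    d=np.load(f'pics/{c}0d.npy'); P=cloud(c,d>0,d)
    k=(abs(P[:,0]-640)<150)&(P[:,1]>-60)&(P[:,1]<200)&(P[:,2]<62)&(P[:,2]>-10); A.append(P[k])
def score(q,P,v=False):
    x,y,t=q; co,si=np.cos(t),np.sin(t)
    lx=co*(P[:,0]-x)+si*(P[:,1]-y); ly=-si*(P[:,0]-x)+co*(P[:,1]-y)
    k=(abs(lx)<120)&(ly>-110)&(ly<95)
    lx,ly,z=abs(lx[k]),ly[k],P[k,2]
    sg=lambda a:1/(1+np.exp(-a/1.0))
    inr=sg(lx-46)*sg(84-lx)*sg(ly+88)
    jy=sum(sg(ly-b+20)*sg(b+20-ly) for b in(-56,0,56)); j=jy*sg(lx-36)*sg(84-lx)
    hi=z>22; top=z>42
    return (np.where(hi,1-np.maximum(inr,j),np.maximum(inr,0))**2).sum()+ (np.where(top&(lx<64),1-j,0)**2).sum()
from scipy.optimize import differential_evolution as DE
for nm,P in(('top',A[0]),('side',A[1])):
    r=DE(score,[(610,680),(30,110),(-.15,.15)],args=(P,),seed=1,maxiter=60,popsize=12); print(nm,np.round(r.x,3),r.fun,len(P))
p=cv2.imread('pics/top0.png')[130:270,210:450]; cv2.imwrite('pics/crop1.png',cv2.resize(p,None,fx=3.3,fy=3.3,interpolation=cv2.INTER_CUBIC))
```

```text
top [399 235  22  36 437] [ 430.  -274.9  100.    46.5    9.9] 3.8
top [219 238  17  35 429] [432.8 263.9 100.4  47.4  -0.6] 4.1
side [250 175  26  11 143] [432.3 260.7 101.   58.7  -3.8] 3.4
side [282 266  32  20 235] [ 429.3 -276.4   98.1   49.5   10.3] 3.7
top [6.38447e+02 7.66830e+01 9.80000e-02] 264.76154435696174 8104
side [6.3661e+02 7.8380e+01 1.0100e-01] 343.5468145945089 3237
```

View pics/crop1.png

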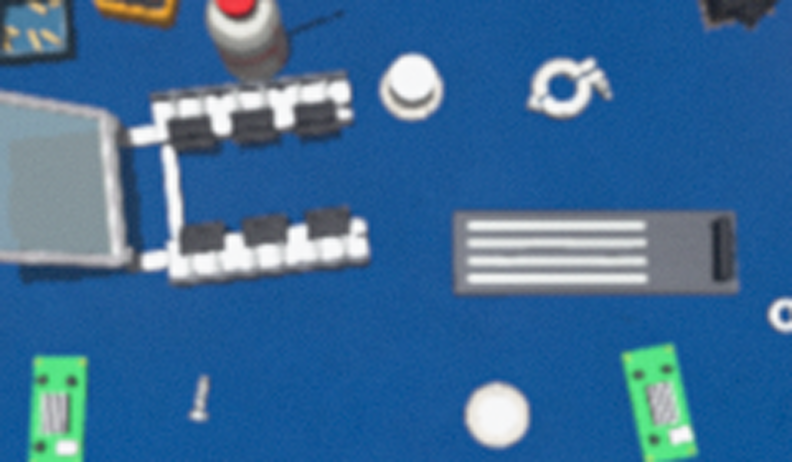

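The crop confirms two boards, the heater at (595,250) and the rack yawed about +5.7° with its centre near (637.7, 77.3). I'll load each board near edge first, so the wrist leans away from the bottle, and start with the left board.

```bash
cat >> h.py <<'E'
RK=np.array([637.7,77.3,0]); RY=0.099; RR=R.from_euler('z',RY)
def rk(x,y,z): return RK+RR.apply([x,y,z])
def go(p,Rt):
    """print tool-frame shift/turn from the present pose to p,Rt"""
    s=st(); R0=R.from_euler('xyz',s['tool_rot'])
    print('xyz',np.round(R0.inv().apply(np.array(p)-s['eef_pos']),1),'ang',np.round((R0.inv()*Rt).as_rotvec(),4))
def down(yaw): return R.from_euler('xyz',[np.pi,0,yaw])
E
python3 -c "
from h import *
go([432.8,263.9,110],down(np.pi-.015))"
```

```text
1.2 [260.1 595.7 250.3] [ 3.1416 -0.      2.7298] w 85.4 gf 0.0 F [ 0.5 -0.5  0.1]
xyz [-291.  -235.   140.3] ang [ 0.     -0.     -0.3968]
```

```bash
python3 -m creep '[{"jaw":0.1,"xyz":[-291,-235,60],"angular":[0,0,-0.397]},{"jaw":0.1,"xyz":[-291,-235,60],"angular":[0,0,-0.397]},{"jaw":0.1,"xyz":[-291,-235,60],"angular":[0,0,-0.397]},{"jaw":0.1,"xyz":[-291,-235,60],"angular":[0,0,-0.397]},{"jaw":0.1,"xyz":[-291,-235,60],"angular":[0,0,-0.397]},{"jaw":0.1,"xyz":[-291,-235,60],"angular":[0,0,-0.397]},{"jaw":0.1,"xyz":[-291,-235,60],"angular":[0,0,-0.397]},{"jaw":0.1,"xyz":[-291,-235,140],"angular":[0,0,-0.397]},{"jaw":0.1,"xyz":[-291,-235,140],"angular":[0,0,-0.397]},{"jaw":0.1,"xyz":[-291,-235,140],"angular":[0,0,-0.397]}]'
python3 -c "
from h import *
go([432.3,263,24],down(np.pi-.015))
p,d=viewer.get_image('side'); cv2.imwrite('pics/s1.png',cv2.resize(p[110:270,170:400,::-1],None,fx=3.4,fy=3.4,interpolation=cv2.INTER_CUBIC))
"
```

```text
clock: 2.45
eef_pos: [431.7, 264.4, 109.2]
tool_rot: [-3.141, -0.003, 3.128]
force: [0.0, -0.3, 0.4]
width: 47.5
gripper_force: 0.0
2.45 [431.7 264.4 109.2] [-3.1405e+00 -2.5000e-03  3.1280e+00] w 47.5 gf 0.0 F [ 0.  -0.3  0.4]
xyz [-0.9 -1.3 85.2] ang [-0.0011 -0.0025  0.0014]
```

View pics/s1.png

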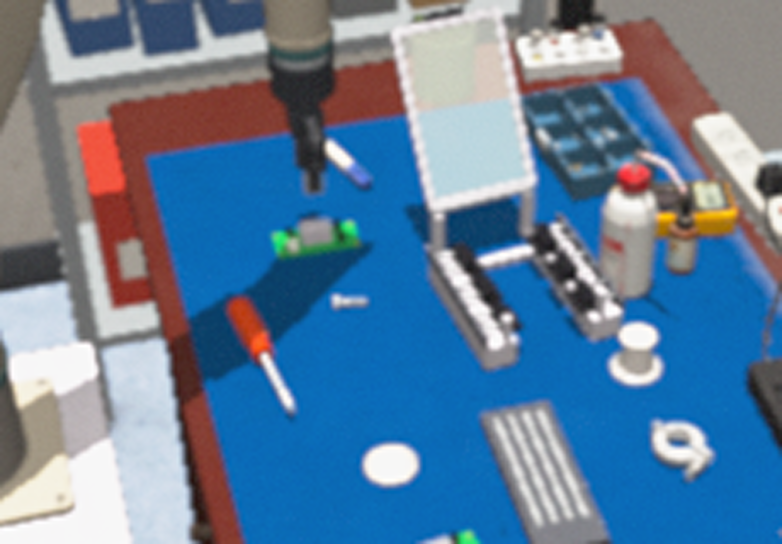

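The gripper sits over the board, with the board at about (315,240) in the crop and clear desk around it. Descending to grip.

```bash
python3 -m creep '[{"jaw":0.1,"xyz":[-1,-1,50],"angular":[0,0,0]},{"jaw":0.1,"xyz":[-1,-1,84],"angular":[0,0,0]},{"jaw":0.1,"xyz":[-1,-1,84],"angular":[0,0,0]},{"jaw":-1,"xyz":[-1,-1,84],"angular":[0,0,0]},{"jaw":-1,"xyz":[-1,-1,84],"angular":[0,0,0]},{"jaw":-1,"xyz":[-1,-1,84],"angular":[0,0,0]},{"jaw":-1,"xyz":[-1,-1,84],"angular":[0,0,0]},{"jaw":-1,"xyz":[-1,-1,84],"angular":[0,0,0]},{"jaw":-1,"xyz":[-1,-1,24],"angular":[0,0,0]},{"jaw":-1,"xyz":[-1,-1,-16],"angular":[0,0,0]},{"jaw":-1,"xyz":[-1,-1,-16],"angular":[0,0,0]},{"jaw":-1,"xyz":[-1,-1,-16],"angular":[0,0,0]}]'
python3 - <<'E'
from h import *
st()
for c in('top','side'):
    p,d=viewer.get_image(c); hsv=cv2.cvtColor(p,cv2.COLOR_RGB2HSV)
    g=(hsv[...,0]>45)&(hsv[...,0]<80)&(hsv[...,1]>90)&(hsv[...,2]>60)
    n,l,S,_=cv2.connectedComponentsWithStats(cv2.morphologyEx(g.astype(np.uint8),cv2.MORPH_CLOSE,np.ones((7,7))))
    for i in range(1,n):
        if S[i,4]>40:
            P=cloud(c,(l==i)&g,d); print(c,S[i],rect(P),np.percentile(P[:,2],[5,25,50,75]).round(1))
E
```

```text
clock: 4.0
eef_pos: [433.7, 262.7, 126.8]
tool_rot: [3.141, 0.001, 3.127]
force: [0.6, 0.5, -1.0]
width: 18.4
gripper_force: 58.9
4.0 [433.7 262.7 126.8] [3.1412e+00 6.0000e-04 3.1267e+00] w 18.4 gf 58.9 F [ 0.6  0.5 -1. ]
top [399 235  22  36 436] [ 429.9 -275.   100.3   45.6    9.8] [-0.5  1.9  3.6  5.4]
top [211 237  17  15 178] [470.  264.2 101.2  31.6  62.1] [ 98.8 101.  102.4 104.4]
top [209 259  18  16 193] [399.5 271.1  87.4  38.4 -81.8] [ 97.6 100.9 102.5 104.4]
side [248 157  26   9 119] [440.2 316.3 167.8  98.9  79.6] [ 96.5  98.9 102.  103.9]
side [282 266  32  20 235] [ 429.1 -276.4   99.    49.     8.5] [-2.   1.3  3.6  5.9]
```

```bash
cat >> h.py <<'E'
def held(zt,c='top',xy=None,rad=70,tol=9):
    """pose of a board's green top near height zt, around xy"""
    p,d=viewer.get_image(c); hsv=cv2.cvtColor(p,cv2.COLOR_RGB2HSV)
    g=(hsv[...,0]>45)&(hsv[...,0]<80)&(hsv[...,1]>90)&(hsv[...,2]>50)
    P=cloud(c,g,d); k=abs(P[:,2]-zt)<tol
    if xy is not None: k&=np.hypot(P[:,0]-xy[0],P[:,1]-xy[1])<rad
    P=P[k]; A=np.c_[P[:,:2]-P[:,:2].mean(0),np.ones(len(P))]; q=np.linalg.lstsq(A,P[:,2],rcond=None)[0]
    r=rect(P); print(c,len(P),'rect',r,'zmid',round(float(np.median(P[:,2])),1),'slope',np.round(q[:2],3)); return r,P
E
python3 - <<'E'
from h import *
s=st()
for c in('top','side'): held(102.4,c,s['eef_pos'][:2])
E
```

```text
4.1 [433.1 262.4 125.7] [-3.1406e+00 -1.4000e-03  3.1268e+00] w 18.5 gf 58.9 F [-0.3 -0.2 -0.7]
top 269 rect [432.8 262.2  97.1  45.6  -1.5] zmid 101.1 slope [-0.008 -0.037]
side 78 rect [430.2 258.9  98.   46.5  -1.1] zmid 100.3 slope [-0.011 -0.084]
```

```bash
cat >> h.py <<'E'
D0=down(np.pi+.005)
def edge(xe,y,ze,deg,off=27.3,dx=0.):
    """TCP pose for near edge bottom at rack (xe,ze), board tilted deg near-edge-down"""
    T=R.from_euler('y',-deg,degrees=True)
    c=np.array([xe,y,ze])+T.apply([50-dx,0,off]); return rk(*c),RR*T*D0
def rel(y,poses,off=27.3,dx=0.):
    s=st(); R0=R.from_euler('xyz',s['tool_rot']); R0=globals().get('RC',R0)
    for xe,ze,deg in poses:
        p,Rt=edge(xe,y,ze,deg,off,dx); print((xe,ze,deg),'xyz',np.round(R0.inv().apply(p-s['eef_pos']),1).tolist(),'ang',np.round((R0.inv()*Rt).as_rotvec(),3).tolist(),'p',p.round())
E
python3 -c "
from h import *
rel(0,[(-37,110,0),(-37,80,14)])"
```

```text
4.2 [433.1 262.5 125.4] [-3.1404e+00 -1.7000e-03  3.1269e+00] w 18.6 gf 58.9 F [ 0.3  0.2 -1.2]
(-37, 110, 0) xyz [-220.2, -180.7, -12.1] ang [-0.001, -0.002, -0.119] p [651.  79. 137.]
(-37, 80, 14) xyz [-212.2, -181.6, 6.6] ang [-0.014, -0.246, -0.118] p [643.  78. 119.]
```

```bash
python3 -m creep '[{"jaw":-1,"xyz":[-30,-20,-40],"angular":[0,0,0]},{"jaw":-1,"xyz":[-75,-60,-40],"angular":[0,0,-0.06]},{"jaw":-1,"xyz":[-120,-100,-40],"angular":[0,0,-0.119]},{"jaw":-1,"xyz":[-165,-140,-40],"angular":[0,0,-0.119]},{"jaw":-1,"xyz":[-200,-170,-40],"angular":[0,0,-0.119]},{"jaw":-1,"xyz":[-220,-181,-30],"angular":[0,0,-0.119]},{"jaw":-1,"xyz":[-216,-181,-12],"angular":[-0.007,-0.123,-0.119]},{"jaw":-1,"xyz":[-212,-182,6],"angular":[-0.014,-0.246,-0.118]},{"jaw":-1,"xyz":[-212,-182,6],"angular":[-0.014,-0.246,-0.118]},{"jaw":-1,"xyz":[-212,-182,6],"angular":[-0.014,-0.246,-0.118]}]'
python3 - <<'E'
from h import *
rel(0,[(-37,55,14),(-37,41.5,14),(-61,41.5,14)])
p,d=viewer.get_image('side'); cv2.imwrite('pics/s2.png',cv2.resize(p[130:260,220:420,::-1],None,fx=4,fy=4,interpolation=cv2.INTER_CUBIC))
m=viewer.camera_model('side')
# green end points: rack-frame positions of the board's green pixels
hsv=cv2.cvtColor(p,cv2.COLOR_RGB2HSV); g=(hsv[...,0]>45)&(hsv[...,0]<80)&(hsv[...,1]>90)&(hsv[...,2]>50)
for c in('side','top'):
    if c=='top':
        p,d=viewer.get_image('top'); hsv=cv2.cvtColor(p,cv2.COLOR_RGB2HSV); g=(hsv[...,0]>45)&(hsv[...,0]<80)&(hsv[...,1]>90)&(hsv[...,2]>50)
    P=cloud(c,g,d); L=RR.inv().apply(P-RK); k=(abs(L[:,0])<90)&(abs(L[:,1])<60)&(L[:,2]>60); L=L[k]
    q=np.polyfit(L[:,0],L[:,2],1); print(c,len(L),'x',np.percentile(L[:,0],[0,2,98,100]).round(1),'y',np.percentile(L[:,1],[2,50,98]).round(1),'z at near,far',np.polyval(q,[-36,60]).round(1))
E
```

```text
clock: 5.45
eef_pos: [644.6, 78.1, 120.8]
tool_rot: [-3.141, 0.246, -3.038]
force: [0.9, 0.8, -0.6]
width: 18.5
gripper_force: 58.9
5.45 [644.6  78.1 120.8] [-3.141   0.2464 -3.0376] w 18.5 gf 58.9 F [ 0.9  0.8 -0.6]
(-37, 55, 14) xyz [8.6, -0.1, 25.9] ang [0.001, 0.002, -0.0] p [643.  78.  94.]
(-37, 41.5, 14) xyz [11.9, -0.1, 39.0] ang [0.001, 0.002, -0.0] p [643.  78.  80.]
(-61, 41.5, 14) xyz [35.1, 0.0, 33.1] ang [0.001, 0.002, -0.0] p [619.  75.  80.]
side 124 x [-38.  -36.4  56.1  59.4] y [-26.2 -10.1  18.5] z at near,far [ 86.  108.7]
top 20 x [-47.3 -46.4  60.7  61.1] y [-38.1 -20.9   6. ] z at near,far [439.2  87.9]
```

View pics/s2.png

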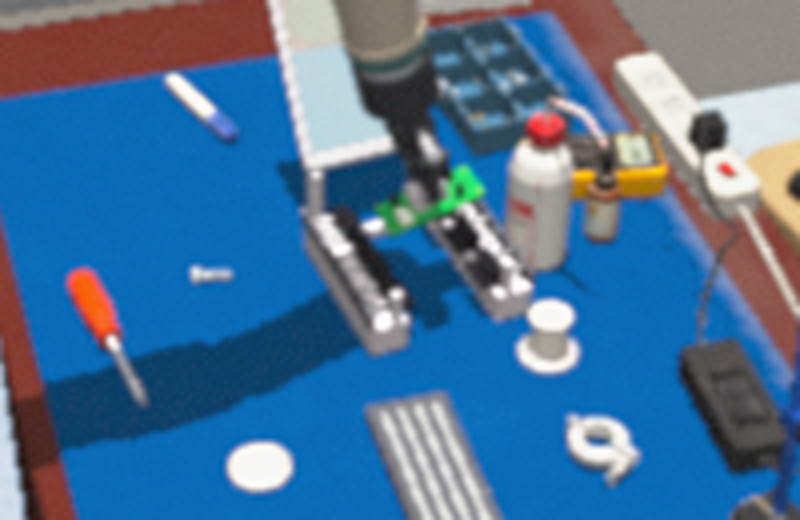

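The board is tilted near edge down at (430,200), above bay 2's gap between the jaws. I'll descend in steps and watch the force.

```bash
python3 -m creep '[{"jaw":-1,"xyz":[5,0,12],"angular":[0,0,0]},{"jaw":-1,"xyz":[9,0,26],"angular":[0,0,0]},{"jaw":-1,"xyz":[11,0,36],"angular":[0,0,0]},{"jaw":-1,"xyz":[11,0,36],"angular":[0,0,0]},{"jaw":-1,"xyz":[11,0,36],"angular":[0,0,0]}]'
python3 -m creep '[{"jaw":-1,"xyz":[0.3,0,1],"angular":[0,0,0]},{"jaw":-1,"xyz":[0.3,0,1],"angular":[0,0,0]}]'
```

```text
clock: 6.18
eef_pos: [641.3, 77.6, 82.7]
tool_rot: [-3.141, 0.246, -3.038]
force: [-0.3, -0.5, -1.0]
width: 18.2
gripper_force: 58.9
clock: 6.42
eef_pos: [641.3, 77.5, 82.0]
tool_rot: [-3.141, 0.247, -3.038]
force: [0.3, -0.1, -1.2]
width: 18.4
gripper_force: 58.9
```

```bash
for i in 1 2 3; do python3 -m creep '[{"jaw":-1,"xyz":[0.25,0,1],"angular":[0,0,0]},{"jaw":-1,"xyz":[0.25,0,1],"angular":[0,0,0]}]' | grep -E "eef|^force"; done
```

```text
eef_pos: [641.0, 77.5, 80.6]
force: [0.1, 0.3, -1.1]
eef_pos: [641.2, 77.5, 79.7]
force: [0.3, -0.0, 0.4]
eef_pos: [641.5, 77.6, 79.2]
force: [-0.9, 0.1, 5.3]
```

```bash
python3 -m creep '[{"jaw":-1,"xyz":[-0.3,0,-1.3],"angular":[0,0,0]},{"jaw":-1,"xyz":[3.6,0,-2.3],"angular":[0,0,0]},{"jaw":-1,"xyz":[7.5,0,-3.3],"angular":[0,0,0]},{"jaw":-1,"xyz":[7.5,0,-3.3],"angular":[0,0,0]}]' | grep -E "eef|^force"
python3 -m creep '[{"jaw":-1,"xyz":[5,0,-1.2],"angular":[0,0,0]},{"jaw":-1,"xyz":[9,0,-2.2],"angular":[0,0,0]},{"jaw":-1,"xyz":[9,0,-2.2],"angular":[0,0,0]}]' | grep -E "eef|^force"
```

```text
eef_pos: [633.3, 76.7, 80.0]
force: [2.9, 0.4, -0.9]
eef_pos: [624.8, 75.9, 80.1]
force: [3.0, 1.0, -1.5]
```

```bash
python3 -m creep '[{"jaw":-1,"xyz":[4,0,-1],"angular":[0,0,0]},{"jaw":-1,"xyz":[6.3,0,-1.5],"angular":[0,0,0]},{"jaw":-1,"xyz":[6.3,0,-1.5],"angular":[0,0,0]}]' | grep -E "eef|^force"
python3 -c "
from h import *
rel(0,[(-61.5,41.2,14),(-61.5,41,9),(-61.5,40.7,4),(-61.5,40.5,0),(-50,40.3,0)],27.9)"
```

```text
eef_pos: [618.2, 75.3, 80.1]
force: [5.3, -0.6, 0.0]
8.43 [618.2  75.3  80.1] [-3.1415  0.2478 -3.0376] w 18.6 gf 58.6 F [ 5.3 -0.6  0. ]
(-61.5, 41.2, 14) xyz [0.1, 0.1, -0.3] ang [0.001, 0.003, -0.0] p [618.  75.  80.]
(-61.5, 41, 9) xyz [-2.1, 0.0, 4.4] ang [0.001, 0.091, -0.0] p [621.  76.  76.]
(-61.5, 40.7, 4) xyz [-3.8, 0.0, 9.4] ang [0.0, 0.178, -0.0] p [624.  76.  72.]
(-61.5, 40.5, 0) xyz [-4.9, 0.0, 13.4] ang [-0.0, 0.248, 0.0] p [626.  76.  68.]
(-50, 40.3, 0) xyz [-16.0, -0.0, 16.4] ang [-0.0, 0.248, 0.0] p [638.  77.  68.]
```

```bash
python3 -m creep '[{"jaw":-1,"xyz":[-1,0,2.2],"angular":[0,0.045,0]},{"jaw":-1,"xyz":[-2.1,0,4.4],"angular":[0,0.091,0]},{"jaw":-1,"xyz":[-3,0,7],"angular":[0,0.135,0]},{"jaw":-1,"xyz":[-3.8,0,9.4],"angular":[0,0.178,0]},{"jaw":-1,"xyz":[-4.4,0,11.4],"angular":[0,0.215,0]},{"jaw":-1,"xyz":[-4.9,0,13.2],"angular":[0,0.248,0]},{"jaw":-1,"xyz":[-4.9,0,13.2],"angular":[0,0.248,0]}]'
```

```text
clock: 9.3
eef_pos: [627.0, 76.2, 68.5]
tool_rot: [3.141, 0.001, -3.038]
force: [5.0, 1.1, 0.4]
width: 18.7
gripper_force: 59.2
```

```bash
python3 -m creep '[{"jaw":-1,"xyz":[-4,0,0.4],"angular":[0,0,0]},{"jaw":-1,"xyz":[-8,0,0.4],"angular":[0,0,0]},{"jaw":-1,"xyz":[-11,0,0.4],"angular":[0,0,0]},{"jaw":-1,"xyz":[-11,0,0.4],"angular":[0,0,0]}]'|grep -E "eef|^force"
python3 - <<'E'
from h import *
s=st()
for c in('top','side'): 
    r,P=held(44,c,s['eef_pos'][:2],75); L=RR.inv().apply(P-RK); print('rack',np.percentile(L[:,0],[1,50,99]).round(1),np.percentile(L[:,1],[2,50,98]).round(1))
E
```

```text
eef_pos: [635.4, 77.1, 68.4]
force: [0.7, -0.0, 6.9]
9.8 [635.4  77.1  68.4] [-3.1407 -0.0033 -3.0374] w 18.7 gf 59.9 F [ 0.7 -0.   6.9]
top 0 rect [0. 0. 0. 0. 0.] zmid nan slope [0. 0.]h.py:36: RuntimeWarning: Mean of empty slice.
  P=P[k]; A=np.c_[P[:,:2]-P[:,:2].mean(0),np.ones(len(P))]; q=np.linalg.lstsq(A,P[:,2],rcond=None)[0]
  ret = um.true_divide(
  return _methods._mean(a, axis=axis, dtype=dtype,
  ret = ret.dtype.type(ret / rcount)
Traceback (most recent call last):
IndexError: index -1 is out of bounds for axis 0 with size 0
```

```bash
python3 -m creep '[{"jaw":-1,"xyz":[0,0,-0.4],"angular":[0,0,0]},{"jaw":-0.2,"xyz":[0,0,-0.4],"angular":[0,0,0]},{"jaw":-0.2,"xyz":[0,0,-0.4],"angular":[0,0,0]},{"jaw":-0.2,"xyz":[0,0,-0.4],"angular":[0,0,0]},{"jaw":-0.2,"xyz":[0,0,-30],"angular":[0,0,0]},{"jaw":-0.2,"xyz":[0,0,-80],"angular":[0,0,0]},{"jaw":0.1,"xyz":[150,-160,-100],"angular":[0,0,0]},{"jaw":0.1,"xyz":[200,-220,-100],"angular":[0,0,0]},{"jaw":0.1,"xyz":[200,-280,-100],"angular":[0,0,0]},{"jaw":0.1,"xyz":[200,-280,-100],"angular":[0,0,0]},{"jaw":0.1,"xyz":[200,-280,-100],"angular":[0,0,0]}]'
python3 - <<'E'
from h import *
for c in('top','side'): 
    r,P=held(44,c,RK[:2],75); L=RR.inv().apply(P-RK); print('rack',np.percentile(L[:,0],[1,50,99]).round(1),np.percentile(L[:,1],[2,50,98]).round(1))
    r,P=held(4,c,[430,-275],90)
p,d=viewer.get_image('side'); cv2.imwrite('pics/s3.png',cv2.resize(p[150:300,220:420,::-1],None,fx=4,fy=4,interpolation=cv2.INTER_CUBIC))
go([430,-275,110],down(np.pi+.172))
E
```

```text
clock: 11.22
eef_pos: [479.8, -193.5, 166.7]
tool_rot: [-3.141, -0.002, -3.038]
force: [0.4, -1.2, 0.3]
width: 46.9
gripper_force: 0.0
top 331 rect [636.7  76.9  96.7  45.7   5.1] zmid 44.1 slope [-0.017  0.005]
rack [-48.2   3.   46.4] [-22.6   0.5  21.8]
top 120 rect [ 403.  -263.7   69.7   33.3   38.2] zmid 2.4 slope [ 0.005 -0.032]
side 96 rect [640.8  75.8  95.5  46.8   7.8] zmid 43.1 slope [0.003 0.003]
rack [-43.   20.8  48.5] [-24.6 -13.3  19.7]
side 187 rect [ 430.6 -275.8  104.2   50.4   11.7] zmid 3.4 slope [-0.001 -0.023]
11.47 [ 481.1 -191.6  166.6] [ 3.1415e+00 -1.4000e-03 -3.0387e+00] w 47.0 gf 0.0 F [0.8 0.6 0.8]
xyz [ 59.3 -77.7  56.7] ang [ 0.0001 -0.0014 -0.0691]
```

View pics/s3.png

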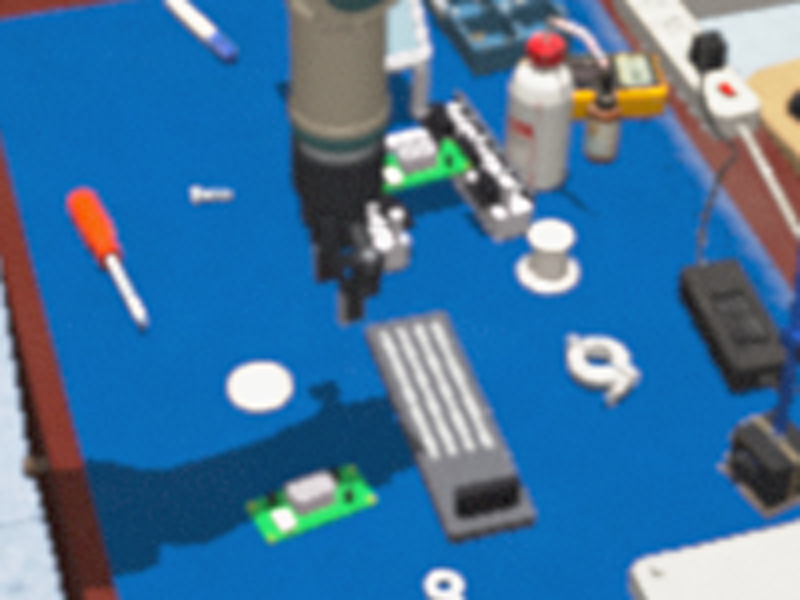

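Board 1 lies flat in bay 2 (z 44 on top, level). Board 2 has not moved, at (310,505) in the crop. Going to grip it.

```bash
python3 -m creep '[{"jaw":0.1,"xyz":[59,-78,20],"angular":[0,0,-0.069]},{"jaw":0.1,"xyz":[59,-78,56],"angular":[0,0,-0.069]},{"jaw":0.1,"xyz":[59,-78,100],"angular":[0,0,-0.069]},{"jaw":0.1,"xyz":[59,-78,100],"angular":[0,0,-0.069]},{"jaw":0.1,"xyz":[59,-78,100],"angular":[0,0,-0.069]}]'|grep -E eef
python3 -c "
from h import *
go([430,-275,26],down(np.pi+.172))"
```

```text
eef_pos: [432.2, -274.0, 67.9]
12.1 [ 432.2 -274.    67.9] [-3.1411e+00  1.0000e-04 -2.9656e+00] w 46.8 gf 0.0 F [ 0.3 -0.1  1.3]
xyz [ 2.4 -0.6 41.9] ang [-0.0005  0.0001  0.004 ]
```

```bash
python3 -m creep '[{"jaw":0.1,"xyz":[2,-0.5,25],"angular":[0,0,0]},{"jaw":0.1,"xyz":[2,-0.5,41],"angular":[0,0,0]},{"jaw":0.1,"xyz":[2,-0.5,41],"angular":[0,0,0]},{"jaw":-1,"xyz":[2,-0.5,41],"angular":[0,0,0]},{"jaw":-1,"xyz":[2,-0.5,41],"angular":[0,0,0]},{"jaw":-1,"xyz":[2,-0.5,41],"angular":[0,0,0]},{"jaw":-1,"xyz":[2,-0.5,41],"angular":[0,0,0]},{"jaw":-1,"xyz":[2,-0.5,41],"angular":[0,0,0]},{"jaw":-1,"xyz":[2,-0.5,-10],"angular":[0,0,0]},{"jaw":-1,"xyz":[2,-0.5,-59],"angular":[0,0,0]},{"jaw":-1,"xyz":[2,-0.5,-59],"angular":[0,0,0]},{"jaw":-1,"xyz":[2,-0.5,-59],"angular":[0,0,0]}]'
python3 - <<'E'
from h import *
s=st()
for c in('top','side'): held(s['eef_pos'][2]-23,c,s['eef_pos'][:2])
rel(-56,[(-37,110,0),(-37,80,14),(-37,43,14)],27.5)
E
```

```text
clock: 13.6
eef_pos: [427.9, -276.6, 125.7]
tool_rot: [-3.141, -0.002, -2.969]
force: [0.4, 0.2, -1.3]
width: 18.5
gripper_force: 59.1
13.6 [ 427.9 -276.6  125.7] [-3.1408e+00 -2.2000e-03 -2.9695e+00] w 18.5 gf 59.1 F [ 0.4  0.2 -1.3]
top 278 rect [ 429.6 -276.2   98.8   45.7   10.1] zmid 102.4 slope [-0.003 -0.001]
side 149 rect [ 428.5 -277.1   96.4   48.7   11.4] zmid 101.3 slope [-0.01  -0.012]
13.7 [ 427.5 -276.1  124.8] [ 3.1408 -0.0037 -2.969 ] w 18.3 gf 59.1 F [ 0.7  0.4 -0.4]
(-37, 110, 0) xyz [-276.5, 255.3, -13.5] ang [0.001, -0.004, 0.069] p [656.  23. 138.]
(-37, 80, 14) xyz [-268.5, 255.9, 5.2] ang [0.01, -0.248, 0.068] p [648.  22. 119.]
(-37, 43, 14) xyz [-268.6, 255.8, 42.2] ang [0.01, -0.248, 0.068] p [648.  22.  82.]
```

```bash
python3 -m creep '[{"jaw":-1,"xyz":[-30,30,-40],"angular":[0,0,0.03]},{"jaw":-1,"xyz":[-72,68,-40],"angular":[0,0,0.069]},{"jaw":-1,"xyz":[-114,106,-40],"angular":[0,0,0.069]},{"jaw":-1,"xyz":[-156,144,-40],"angular":[0,0,0.069]},{"jaw":-1,"xyz":[-198,182,-40],"angular":[0,0,0.069]},{"jaw":-1,"xyz":[-240,222,-40],"angular":[0,0,0.069]},{"jaw":-1,"xyz":[-274,257,-30],"angular":[0.001,-0.004,0.069]},{"jaw":-1,"xyz":[-272,258,-12],"angular":[0.005,-0.124,0.069]},{"jaw":-1,"xyz":[-268,258,5],"angular":[0.01,-0.248,0.068]},{"jaw":-1,"xyz":[-268,258,5],"angular":[0.01,-0.248,0.068]},{"jaw":-1,"xyz":[-268,258,5],"angular":[0.01,-0.248,0.068]}]'
python3 - <<'E'
from h import *
rel(-54,[(-37,80,14),(-37,43,14)],27.9)
p,d=viewer.get_image('side'); cv2.imwrite('pics/s4.png',cv2.resize(p[150:270,240:400,::-1],None,fx=5,fy=5,interpolation=cv2.INTER_CUBIC))
hsv=cv2.cvtColor(p,cv2.COLOR_RGB2HSV); g=(hsv[...,0]>45)&(hsv[...,0]<80)&(hsv[...,1]>90)&(hsv[...,2]>50)
L=RR.inv().apply(cloud('side',g,d)-RK); k=(abs(L[:,0])<90)&(abs(L[:,1]+54)<60)&(L[:,2]>65); L=L[k]
q=np.polyfit(L[:,0],L[:,2],1); print(len(L),'x',np.percentile(L[:,0],[0,2,98,100]).round(1),'y',np.percentile(L[:,1],[2,50,98]).round(1),'z near,far',np.polyval(q,[-36,60]).round(1))
E
```

```text
clock: 15.08
eef_pos: [649.3, 24.1, 120.2]
tool_rot: [-3.139, 0.246, -3.037]
force: [0.0, 0.6, 0.4]
width: 18.8
gripper_force: 59.1
15.07 [649.3  24.1 120.2] [-3.1391  0.2458 -3.0368] w 18.8 gf 59.1 F [0.  0.6 0.4]
(-37, 80, 14) xyz [1.7, 0.1, 0.7] ang [-0.001, 0.001, 0.001] p [648.  24. 119.]
(-37, 43, 14) xyz [10.7, 0.2, 36.6] ang [-0.001, 0.001, 0.001] p [648.  24.  82.]
142 x [-36.1 -35.5  58.2  60.9] y [-81.  -63.9 -36.2] z near,far [ 86.1 111. ]
```

View pics/s4.png

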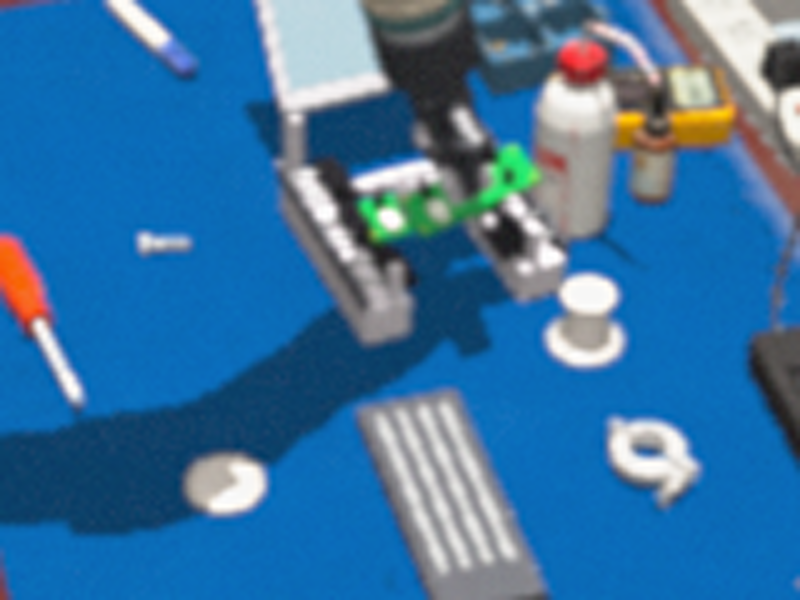

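The second board is tilted above bay 1, at (450,200) in the crop and clear of the guard rest at (395,275). Descending.

```bash
python3 -m creep '[{"jaw":-1,"xyz":[5,0,13],"angular":[0,0,0]},{"jaw":-1,"xyz":[9,0,27],"angular":[0,0,0]},{"jaw":-1,"xyz":[12,0,36],"angular":[0,0,0]},{"jaw":-1,"xyz":[12,0,36],"angular":[0,0,0]},{"jaw":-1,"xyz":[12,0,36],"angular":[0,0,0]}]'|grep -E "eef|^force"
for i in 1 2; do python3 -m creep '[{"jaw":-1,"xyz":[0.25,0,1],"angular":[0,0,0]},{"jaw":-1,"xyz":[0.25,0,1],"angular":[0,0,0]}]' | grep -E "eef|^force"; done
```

```text
eef_pos: [645.6, 23.7, 82.4]
force: [-0.8, 0.2, -0.7]
eef_pos: [645.5, 23.4, 81.6]
force: [-0.1, 0.1, -0.7]
eef_pos: [645.3, 23.5, 80.3]
force: [0.2, -0.1, -0.3]
```

```bash
for i in 1 ; do python3 -m creep '[{"jaw":-1,"xyz":[0.25,0,1],"angular":[0,0,0]},{"jaw":-1,"xyz":[0.25,0,1],"angular":[0,0,0]}]' | grep -E "eef|^force"; done;  python3 -m creep '[{"jaw":-1,"xyz":[0.1,0,0.5],"angular":[0,0,0]},{"jaw":-1,"xyz":[0.1,0,0.5],"angular":[0,0,0]}]' | grep -E "eef|^force"
```

```text
eef_pos: [645.3, 23.4, 79.2]
force: [-0.1, 0.6, -1.3]
eef_pos: [645.3, 23.5, 78.7]
force: [0.5, 0.4, -0.3]
```

```bash
python3 -m creep '[{"jaw":-1,"xyz":[0.2,0,0.8],"angular":[0,0,0]},{"jaw":-1,"xyz":[0.2,0,0.8],"angular":[0,0,0]}]' | grep -E "eef|^force"
```

```text
eef_pos: [645.3, 23.5, 77.8]
force: [-0.2, -0.3, 0.1]
```

```bash
python3 -m creep '[{"jaw":-1,"xyz":[0.2,0,0.8],"angular":[0,0,0]},{"jaw":-1,"xyz":[0.2,0,0.8],"angular":[0,0,0]}]' | grep -E "eef|^force"
python3 - <<'E'
from h import *
p,d=viewer.get_image('side'); cv2.imwrite('pics/s5.png',cv2.resize(p[170:250,270:370,::-1],None,fx=7,fy=7,interpolation=cv2.INTER_CUBIC))
for c in('side','top'):
    p,d=viewer.get_image(c); hsv=cv2.cvtColor(p,cv2.COLOR_RGB2HSV); g=(hsv[...,0]>45)&(hsv[...,0]<80)&(hsv[...,1]>90)&(hsv[...,2]>50)
    L=RR.inv().apply(cloud(c,g,d)-RK); k=(abs(L[:,0])<90)&(abs(L[:,1]+56)<30)&(L[:,2]>30)&(L[:,2]<90); L=L[k]
    q=np.polyfit(L[:,0],L[:,2],1); print(c,len(L),'x',np.percentile(L[:,0],[0,2,98,100]).round(1),'y',np.percentile(L[:,1],[2,50,98]).round(1),'z near,far',np.polyval(q,[-36,60]).round(1))
st()
E
```

```text
eef_pos: [645.5, 23.5, 77.3]
force: [-0.3, 0.9, 1.2]
side 167 x [-55.  -46.3  53.7  71.6] y [-78.4 -62.2 -29.7] z near,far [45.5 65. ]
top 11 x [48.3 48.3 55.4 55.5] y [-67.1 -38.4 -34.8] z near,far [19. 70.]
17.4 [645.5  23.5  77.3] [-3.1394  0.2468 -3.0369] w 18.0 gf 59.4 F [-0.4 -0.3  1.9]
```

View pics/s5.png

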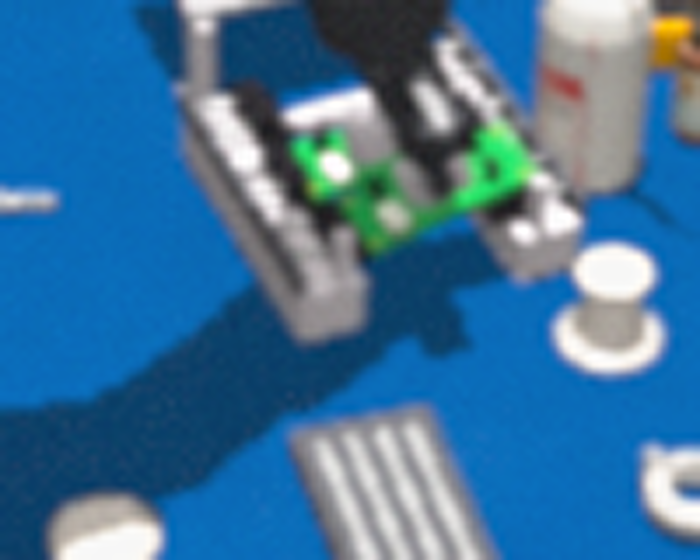

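The near edge now rests on the bay 1 ledge (contact force about 2 N). I'll lift 1.3 mm and push under the lip.

```bash
python3 -m creep '[{"jaw":-1,"xyz":[-0.3,0,-1.3],"angular":[0,0,0]},{"jaw":-1,"xyz":[3.6,0,-2.3],"angular":[0,0,0]},{"jaw":-1,"xyz":[8.5,0,-3.5],"angular":[0,0,0]},{"jaw":-1,"xyz":[8.5,0,-3.5],"angular":[0,0,0]}]' | grep -E "eef|^force"
python3 -m creep '[{"jaw":-1,"xyz":[4,0,-1],"angular":[0,0,0]},{"jaw":-1,"xyz":[8.7,0,-2.2],"angular":[0,0,0]},{"jaw":-1,"xyz":[8.7,0,-2.2],"angular":[0,0,0]}]' | grep -E "eef|^force"
```

```text
eef_pos: [636.2, 22.6, 78.5]
force: [1.5, 0.2, -1.5]
eef_pos: [627.6, 21.7, 78.7]
force: [4.1, 0.5, -2.1]
```

```bash
python3 -m creep '[{"jaw":-1,"xyz":[3,0,-0.8],"angular":[0,0,0]},{"jaw":-1,"xyz":[5.8,0,-1.5],"angular":[0,0,0]},{"jaw":-1,"xyz":[5.8,0,-1.5],"angular":[0,0,0]}]' | grep -E "eef|^force"
python3 -c "
from h import *
rel(-54,[(-61.5,41.2,14),(-61.5,41,9),(-61.5,40.7,4),(-61.5,40.5,0),(-50,40.3,0)],26.6,1.)"
```

```text
eef_pos: [621.6, 21.1, 78.7]
force: [4.5, 0.4, -1.4]
18.65 [621.6  21.1  78.7] [-3.1397  0.247  -3.0368] w 18.4 gf 58.8 F [ 4.5  0.4 -1.4]
(-61.5, 41.2, 14) xyz [-1.2, 0.3, 0.1] ang [-0.001, 0.003, 0.001] p [623.  22.  79.]
(-61.5, 41, 9) xyz [-3.3, 0.3, 4.7] ang [-0.001, 0.09, 0.001] p [626.  22.  75.]
(-61.5, 40.7, 4) xyz [-4.9, 0.3, 9.5] ang [-0.001, 0.177, 0.001] p [629.  22.  71.]
(-61.5, 40.5, 0) xyz [-6.0, 0.3, 13.4] ang [-0.002, 0.247, 0.001] p [631.  22.  67.]
(-50, 40.3, 0) xyz [-17.1, 0.2, 16.4] ang [-0.002, 0.247, 0.001] p [642.  23.  67.]
```

```bash
python3 -m creep '[{"jaw":-1,"xyz":[-1,0,2.2],"angular":[0,0.045,0]},{"jaw":-1,"xyz":[-2.1,0,4.5],"angular":[0,0.091,0]},{"jaw":-1,"xyz":[-3,0,7],"angular":[0,0.135,0]},{"jaw":-1,"xyz":[-3.8,0,9.4],"angular":[0,0.178,0]},{"jaw":-1,"xyz":[-4.4,0,11.4],"angular":[0,0.215,0]},{"jaw":-1,"xyz":[-4.9,0,13.2],"angular":[0,0.248,0]},{"jaw":-1,"xyz":[-4.9,0,13.2],"angular":[0,0.248,0]}]'
python3 -m creep '[{"jaw":-1,"xyz":[-4,0,0.3],"angular":[0,0,0]},{"jaw":-1,"xyz":[-8,0,0.3],"angular":[0,0,0]},{"jaw":-1,"xyz":[-11,0,0.3],"angular":[0,0,0]},{"jaw":-1,"xyz":[-11,0,0.3],"angular":[0,0,0]}]'|grep -E "eef|^force"
```

```text
clock: 19.52
eef_pos: [630.5, 21.9, 67.1]
tool_rot: [-3.14, 0.0, -3.038]
force: [4.3, 0.7, 1.9]
width: 18.7
gripper_force: 59.4
eef_pos: [639.9, 23.0, 66.8]
force: [0.3, 0.5, 5.2]
```

```bash
python3 -m creep '[{"jaw":-1,"xyz":[0,0,-0.4],"angular":[0,0,0]},{"jaw":-0.35,"xyz":[0,0,-0.4],"angular":[0,0,0]},{"jaw":-0.35,"xyz":[0,0,-0.4],"angular":[0,0,0]},{"jaw":-0.35,"xyz":[0,0,-0.4],"angular":[0,0,0]},{"jaw":-0.35,"xyz":[0,0,-30],"angular":[0,0,0]},{"jaw":-0.35,"xyz":[0,0,-80],"angular":[0,0,0]},{"jaw":0,"xyz":[30,-60,-80],"angular":[0,0,0.05]},{"jaw":0,"xyz":[60,-120,-80],"angular":[0,0,0.099]},{"jaw":0,"xyz":[90,-180,-80],"angular":[0,0,0.099]},{"jaw":0,"xyz":[110,-240,-80],"angular":[0,0,0.099]},{"jaw":0,"xyz":[110,-240,-80],"angular":[0,0,0.099]},{"jaw":0,"xyz":[110,-240,-80],"angular":[0,0,0.099]}]'
python3 - <<'E'
from h import *
for y in(0,-56):
  for c in('top','side'):
    b=rk(0,y,44); r,P=held(44,c,b[:2],75,tol=7); L=RR.inv().apply(P-RK); L=L[abs(L[:,1]-y)<27]; print('bay y',y,'rack',np.percentile(L[:,0],[1,50,99]).round(1),np.percentile(L[:,1],[2,50,98]).round(1),np.polyfit(L[:,0],L[:,2],1).round(3))
o=look(['heater'])
for k,l in o.items():
    s_,xy,P=l[0]; print(k,round(s_,2),rect(P[(P[:,2]>8)&(P[:,2]<19)]),'bar',rect(P[P[:,2]>36]),np.percentile(P[P[:,2]>36][:,2],[50,95]).round(1))
st()
p,d=viewer.get_image('side'); cv2.imwrite('pics/s6.png',cv2.resize(p[150:300,240:420,::-1],None,fx=4,fy=4,interpolation=cv2.INTER_CUBIC))
E
```

```text
clock: 21.52
eef_pos: [555.5, -228.0, 147.0]
tool_rot: [-3.14, -0.002, -3.139]
force: [0.5, 0.4, 1.0]
width: 42.8
gripper_force: 0.0
top 579 rect [639.2  51.3  97.7  96.  -85.3] zmid 43.8 slope [-0.004 -0.002]
bay y 0 rack [-47.1   4.3  46.1] [-22.6   0.4  21.6] [-1.0000e-03  4.3843e+01]
side 43 rect [594.7  64.3  74.7  27.2  72.5] zmid 43.7 slope [ 0.022 -0.052]
bay y 0 rack [-51.7 -40.9 -21.1] [-22.8   2.   22.4] [-1.4000e-02  4.3112e+01]
top 563 rect [639.7  48.1  96.4  95.4   6. ] zmid 44.0 slope [-0.002 -0.005]
bay y -56 rack [-47.8   3.4  46.3] [-76.4 -52.7 -32.5] [-2.0000e-03  4.4128e+01]
side 29 rect [628.2  28.4 118.2  59.9 -47.9] zmid 43.3 slope [0.052 0.051]
bay y -56 rack [-50.2 -41.6  44.6] [-78.  -37.6 -31.2] [1.8000e-02 4.3934e+01]
('heater', 'top') 0.9 [ 569.4 -198.6  204.7   76.2   88.8] bar [ 548.  -191.9   51.3    6.8   34.8] [231.1 259.8]
('heater', 'side') 0.69 [629.5  92.3 213.7 164.1 -84.1] bar [624.7 135.6 306.2 171.9 -83.1] [ 93.5 174.1]
21.93 [ 556.4 -225.8  147.3] [-3.1397e+00 -1.3000e-03 -3.1345e+00] w 42.9 gf 0.0 F [ 0.4 -0.1  0.3]
```

View pics/s6.png

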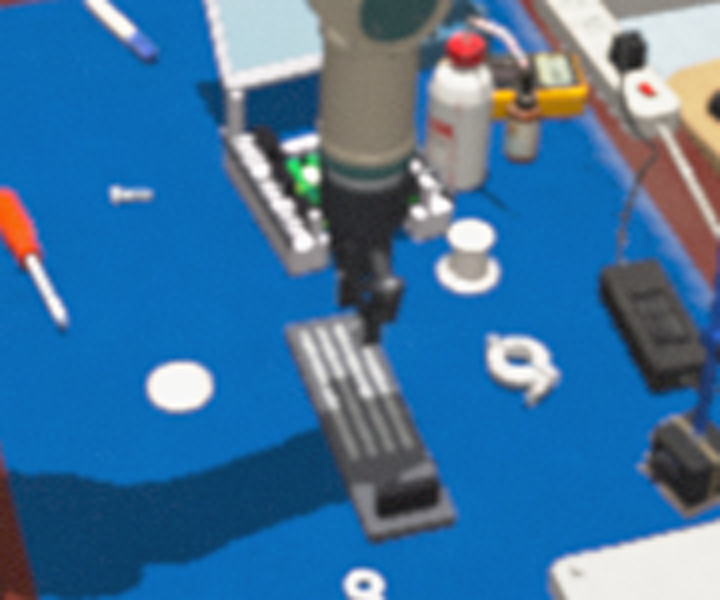

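Both boards are seated. The heater is unmoved, with its bar at (405,490) in the crop. Next I'll use the first picture's cloud to place the bar.

Run:
```python
from h import *
o=np.load('pics/o.npy',allow_pickle=True).item()
for c in('top','side'):
    P=o[('heater',c)][0][2]; b=P[P[:,2]>30]; pl=P[(P[:,2]>9)&(P[:,2]<18)]; print(c,'bar',rect(b),np.percentile(b[:,2],[50,90]).round(1),'plate',rect(pl))
for c in('top','side'):
    P=o[('clamp',c)][-1][2]; P=P[P[:,2]>6]; print('clamp',P.min(0).round(),P.max(0).round(), 'xmin at y',P[P[:,0].argmin()].round())
    P=o[('reducer',c)][-1][2]; print('reducer',np.percentile(P,1,axis=0).round(),np.percentile(P,99,axis=0).round())
go([570,-332,75],down(-np.pi+.01))
```

```text
top bar [ 5.657e+02 -3.322e+02  5.540e+01  1.300e+01 -4.000e-01] [42.5 45.5] plate [ 569.  -222.3  252.2   75.9   88.9]
side bar [ 563.3 -335.5   56.8   17.4   -4.5] [41.  45.9] plate [ 565.2 -224.   261.9   77.6   88.8]
clamp [ 694. -236.    7.] [ 744. -167.   27.] xmin at y [ 694. -199.   19.]
reducer [698. -86.  -2.] [755. -35.  51.]
clamp [ 690. -239.    6.] [ 741. -168.   26.] xmin at y [ 690. -201.   18.]
reducer [698. -87.  -3.] [747. -40.  52.]
21.98 [ 556.3 -226.1  147.2] [-3.1395e+00 -1.4000e-03 -3.1349e+00] w 42.7 gf 0.0 F [-0.  -0.1  0.4]
xyz [ -13.1 -105.8   72.4] ang [-0.0021 -0.0014 -0.0033]
```

```bash
python3 -m creep '[{"jaw":0,"xyz":[-9,-50,20],"angular":[0,0,0.0]},{"jaw":0,"xyz":[-9,-106,60],"angular":[0,0,0.01]},{"jaw":0,"xyz":[-9,-106,72],"angular":[0,0,0.01]},{"jaw":0,"xyz":[-9,-106,72],"angular":[0,0,0.01]},{"jaw":0,"xyz":[-9,-106,72],"angular":[0,0,0.01]}]'|grep eef
python3 -c "
from h import *
go([565.7,-332.2,37],down(np.pi-.02))"
```

```text
eef_pos: [566.7, -331.0, 76.5]
22.6 [ 566.7 -331.    76.5] [-3.1404e+00  3.0000e-04  3.1393e+00] w 42.8 gf 0.0 F [-0.2  0.2  0.8]
xyz [ 1.  -1.1 39.5] ang [-0.0012  0.0004  0.0177]
```

```bash
python3 -m creep '[{"jaw":0,"xyz":[1,-1,20],"angular":[0,0,0.018]},{"jaw":0,"xyz":[1,-1,38.5],"angular":[0,0,0.018]},{"jaw":0,"xyz":[1,-1,38.5],"angular":[0,0,0.018]},{"jaw":-1,"xyz":[1,-1,38.5],"angular":[0,0,0.018]},{"jaw":-1,"xyz":[1,-1,38.5],"angular":[0,0,0.018]},{"jaw":-1,"xyz":[1,-1,38.5],"angular":[0,0,0.018]},{"jaw":-1,"xyz":[1,-1,38.5],"angular":[0,0,0.018]},{"jaw":-1,"xyz":[1,-1,38.5],"angular":[0,0,0.018]},{"jaw":-1,"xyz":[1,-1,38.5],"angular":[0,0,0.018]}]'
```

```text
clock: 23.72
eef_pos: [564.8, -333.8, 37.5]
tool_rot: [-3.14, -0.001, 3.119]
force: [-0.5, 3.6, 5.7]
width: 11.1
gripper_force: 61.6
```

```bash
python3 -m creep '[{"jaw":-1,"xyz":[-10,6,0],"angular":[0,0,0]},{"jaw":-1,"xyz":[-25,16,0],"angular":[0,0,-0.01]},{"jaw":-1,"xyz":[-40,30,0],"angular":[0,0,-0.023]},{"jaw":-1,"xyz":[-55,45,0],"angular":[0,0,-0.023]},{"jaw":-1,"xyz":[-68,60,0],"angular":[0,0,-0.023]},{"jaw":-1,"xyz":[-75,74,0],"angular":[0,0,-0.023]},{"jaw":-1,"xyz":[-75,74,0],"angular":[0,0,-0.023]},{"jaw":-1,"xyz":[-75,74,0],"angular":[0,0,-0.023]}]'
python3 - <<'E'
from h import *
for c in('top','side'):
    p,d=viewer.get_image(c); P=cloud(c,d>0,d); k=(P[:,2]>8)&(P[:,2]<19)&(P[:,0]>585)&(P[:,0]<695)&(P[:,1]>-290)&(P[:,1]<-15)
    P=P[k]
    for y0 in(-60,-100,-140,-180):
        Q=P[abs(P[:,1]-y0)<15]; print(c,y0,len(Q),np.percentile(Q[:,0],[2,98]).round(1),end=' ')
    print('front',np.percentile(P[(abs(P[:,0]-641)<30)][:,1],99.5).round(1))
E
```

```text
clock: 24.72
eef_pos: [641.8, -263.3, 37.5]
tool_rot: [-3.138, 0.001, 3.141]
force: [0.8, -1.3, 5.7]
width: 10.9
gripper_force: 61.8
top -60 247 [606.5 679.5] top -100 241 [605.9 679.3] top -140 246 [605.2 677.9] top -180 250 [606.9 680.3] front -27.0
side -60 100 [601.7 674.1] side -100 91 [602.7 667.6] side -140 80 [601.6 655.9] side -180 73 [602.  647.7] front -28.7
```

```bash
python3 -m creep '[{"jaw":-1,"xyz":[0,15,0],"angular":[0,0,0]},{"jaw":-1,"xyz":[0,35,0],"angular":[0,0,0]},{"jaw":-1,"xyz":[0,55,0],"angular":[0,0,0]},{"jaw":-1,"xyz":[0,68,0],"angular":[0,0,0]},{"jaw":-1,"xyz":[-2,83,0],"angular":[0,0,-0.015]},{"jaw":-1,"xyz":[-4,98,0],"angular":[0,0,-0.03]},{"jaw":-1,"xyz":[-6,111,0],"angular":[0,0,-0.05]},{"jaw":-1,"xyz":[-8,123,0],"angular":[0,0,-0.07]},{"jaw":-1,"xyz":[-8,123,0],"angular":[0,0,-0.07]}]'
python3 -c "
from h import *
go([655,-105,37.5],down(np.pi+.099));go([653.7,-83.4,37.5],down(np.pi+.099))"
```

```text
clock: 25.95
eef_pos: [650.3, -141.4, 37.5]
tool_rot: [-3.136, 0.001, -3.073]
force: [0.2, -3.7, 6.4]
width: 11.1
gripper_force: 62.0
25.95 [ 650.3 -141.4   37.5] [-3.1360e+00  1.1000e-03 -3.0727e+00] w 11.1 gf 62.0 F [ 0.2 -3.7  6.4]
xyz [-7.2 36.  -0.2] ang [-0.0056  0.001  -0.0301]
25.95 [ 650.3 -141.4   37.5] [-3.1360e+00  1.1000e-03 -3.0727e+00] w 11.1 gf 62.0 F [ 0.2 -3.7  6.4]
xyz [-7.4 57.6 -0.3] ang [-0.0056  0.001  -0.0301]
```

```bash
python3 -m creep '[{"jaw":-1,"xyz":[-3,14,0],"angular":[0,0,-0.015]},{"jaw":-1,"xyz":[-7,28,0],"angular":[0,0,-0.03]},{"jaw":-1,"xyz":[-7,40,0],"angular":[0,0,-0.03]},{"jaw":-1,"xyz":[-7.4,50,0],"angular":[0,0,-0.03]},{"jaw":-1,"xyz":[-7.4,50,0],"angular":[0,0,-0.03]}]'
for i in 1 2 3; do python3 -m creep '[{"jaw":-1,"xyz":[0,2,0],"angular":[0,0,0]},{"jaw":-1,"xyz":[0,3,0],"angular":[0,0,0]},{"jaw":-1,"xyz":[0,3,0],"angular":[0,0,0]}]'|grep -E "eef|^force"; done
```

```text
clock: 26.58
eef_pos: [654.1, -91.9, 37.5]
tool_rot: [-3.135, 0.001, -3.044]
force: [-0.3, -3.8, 8.6]
width: 11.0
gripper_force: 62.2
eef_pos: [654.0, -91.5, 37.5]
force: [1.0, -8.3, 7.7]
eef_pos: [653.7, -88.7, 37.5]
force: [0.2, -8.7, 8.2]
eef_pos: [653.4, -85.7, 37.5]
force: [0.6, -8.4, 7.7]
```

```bash
for i in 1 2 3; do python3 -m creep '[{"jaw":-1,"xyz":[0,1,0],"angular":[0,0,0]},{"jaw":-1,"xyz":[0,1.5,0],"angular":[0,0,0]},{"jaw":-1,"xyz":[0,1.5,0],"angular":[0,0,0]}]'|grep -E "eef|^force"; done
```

```text
eef_pos: [653.3, -84.5, 37.5]
force: [0.8, -8.7, 8.6]
eef_pos: [653.1, -82.9, 37.5]
force: [1.6, -8.6, 7.5]
eef_pos: [653.1, -82.5, 37.5]
force: [1.4, -10.2, 8.9]
```

```bash
for i in 1 2; do python3 -m creep '[{"jaw":-1,"xyz":[0,1,0],"angular":[0,0,0]},{"jaw":-1,"xyz":[0,1.5,0],"angular":[0,0,0]},{"jaw":-1,"xyz":[0,1.5,0],"angular":[0,0,0]}]'|grep -E "eef|^force"; done
```

```text
eef_pos: [653.1, -82.4, 37.5]
force: [1.2, -11.9, 8.9]
eef_pos: [653.1, -82.4, 37.5]
force: [1.9, -13.9, 8.1]
```

The heater is stalled against the stop: the y force rises with no motion. Relaxing, releasing and going up.

```bash
python3 -m creep '[{"jaw":-1,"xyz":[0,-3,0],"angular":[0,0,0]},{"jaw":-1,"xyz":[0,-3,0],"angular":[0,0,0]},{"jaw":-0.2,"xyz":[0,-3,-0.5],"angular":[0,0,0]},{"jaw":-0.2,"xyz":[0,-3,-0.5],"angular":[0,0,0]},{"jaw":-0.2,"xyz":[0,-3,-0.5],"angular":[0,0,0]},{"jaw":-0.2,"xyz":[0,-3,-30],"angular":[0,0,0]},{"jaw":-0.2,"xyz":[0,-3,-90],"angular":[0,0,0]},{"jaw":-0.2,"xyz":[0,-23,-150],"angular":[0,0,0]},{"jaw":-0.2,"xyz":[60,-103,-200],"angular":[0,0,0]},{"jaw":-1,"xyz":[110,-123,-260],"angular":[0,0,0]},{"jaw":-1,"xyz":[110,-123,-300],"angular":[0,0,0]},{"jaw":-1,"xyz":[110,-123,-300],"angular":[0,0,0]}]'
python3 - <<'E'
from h import *
s=st()
for c in('top','side'):
    p,d=viewer.get_image(c); cv2.imwrite(f'pics/{c}7.png',p[...,::-1])
    L=RR.inv().apply(cloud(c,d>0,d)-RK)
    k=(abs(L[:,0])<75)&(L[:,1]>105)&(L[:,1]<270)&(L[:,2]>80)&(L[:,2]<300); Q=L[k]
    top=Q[Q[:,2]>np.percentile(Q[:,2],97)]; print(c,'guard',len(Q),'top mean',top.mean(0).round(1),'zmax',Q[:,2].max().round(1),'ymax',Q[:,1].max().round(1),'ang',np.arctan2(*(np.median(Q[:,[2,1]],0)-[70,122])).round(3))
    h=(abs(L[:,0])<36)&(L[:,1]<-90)&(L[:,1]>-200)&(L[:,2]>9)&(L[:,2]<60); Q=L[h]; b=Q[Q[:,2]>32]; print('heater rear y',np.percentile(Q[:,1],1).round(1),'bar',b.mean(0).round(1),'x',np.percentile(b[:,0],[2,98]).round(1))
    for y in(0,-56):
        r,P=held(44,c,rk(0,y,44)[:2],75,tol=7); Q=RR.inv().apply(P-RK); Q=Q[abs(Q[:,1]-y)<27]; print('bay',y,np.percentile(Q[:,0],[1,99]).round(1),np.percentile(Q[:,1],[2,98]).round(1),np.median(Q[:,2]).round(1))
E
```

```text
clock: 31.08
eef_pos: [553.9, -206.3, 339.4]
tool_rot: [-3.138, 0.001, -3.043]
force: [0.5, 0.5, -0.4]
width: 0.5
gripper_force: 0.0
31.07 [ 553.9 -206.3  339.4] [-3.1376e+00  7.0000e-04 -3.0432e+00] w 0.5 gf 0.0 F [ 0.5  0.5 -0.4]
top guard 3260 top mean [ -1.1 241.7 257. ] zmax 262.3 ymax 247.2 ang 1.007
heater rear y -177.6 bar [  -0.8 -161.    42.7] x [-26.4  26.9]
top 581 rect [639.6  51.3  97.5  97.3 -84. ] zmid 43.9 slope [-0.006  0.008]
bay 0 [-47.3  46.3] [-22.9  21.9] 44.1
top 561 rect [639.   47.7  96.8  96.1   6.7] zmid 43.8 slope [-0.007 -0.002]
bay -56 [-48.4  46.1] [-76.4 -32.6] 43.9
side guard 1495 top mean [ -6.2 237.5 254. ] zmax 261.4 ymax 257.0 ang 0.986
heater rear y -181.1 bar [  -3.3 -163.6   40.2] x [-29.1  24. ]
side 173 rect [638.4  52.  102.9  98.7   3.7] zmid 43.5 slope [-0.008 -0.021]
bay 0 [-51.7  48. ] [-23.9  21.3] 43.1
side 192 rect [640.6  41.4 104.8  94.7   5.1] zmid 43.8 slope [-0.016  0.003]
bay -56 [-50.8  49. ] [-81.5 -30.2] 43.5
```

View pics/top7.png

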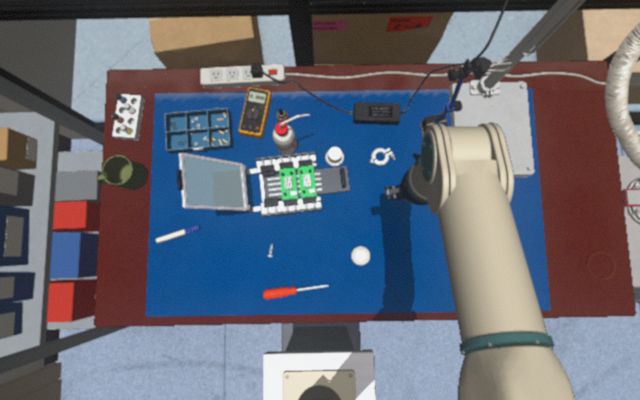

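Top view: both boards sit in the rack at (290,182) and (306,182), the heater is in the tunnel with its bar at (343,178), and the guard is still open at (213,182). Next, go round behind the guard.

```bash
python3 -c "
from h import *
go(rk(0,290,340),RR*D0);go(rk(0,290,250),RR*D0)"
```

```text
31.38 [ 554.2 -203.8  335.3] [-3.141  -0.0036 -3.0399] w -0.3 gf 0.0 F [ 0.2 -1.   0.1]
xyz [-112.3  561.2   -5.5] ang [-0.0006 -0.0036 -0.0024]
31.38 [ 554.2 -203.8  335.3] [-3.141  -0.0036 -3.0399] w -0.3 gf 0.0 F [ 0.2 -1.   0.1]
xyz [-112.7  561.3   84.5] ang [-0.0006 -0.0036 -0.0024]
```

```bash
python3 -m creep '[{"jaw":-1,"xyz":[0,50,-15],"angular":[0,0,0]},{"jaw":-1,"xyz":[-10,100,-15],"angular":[0,0,0]},{"jaw":-1,"xyz":[-20,155,-15],"angular":[0,0,0]},{"jaw":-1,"xyz":[-30,210,-15],"angular":[0,0,0]},{"jaw":-1,"xyz":[-45,265,-15],"angular":[0,0,0]},{"jaw":-1,"xyz":[-60,320,-15],"angular":[0,0,0]},{"jaw":-1,"xyz":[-75,375,-15],"angular":[0,0,0]},{"jaw":-1,"xyz":[-90,430,-15],"angular":[0,0,0]},{"jaw":-1,"xyz":[-100,485,-15],"angular":[0,0,0]},{"jaw":-1,"xyz":[-112,535,-15],"angular":[0,0,0]},{"jaw":-1,"xyz":[-112,561,-15],"angular":[0,0,0]},{"jaw":-1,"xyz":[-112,561,-15],"angular":[0,0,0]}]'
python3 -c "
from h import *
go(rk(0,290,250),RR*D0);go(rk(0,262,250),RR*D0)"
```

```text
clock: 32.88
eef_pos: [607.3, 368.6, 347.8]
tool_rot: [-3.14, -0.006, -3.035]
force: [-0.9, -0.8, 0.4]
width: 0.1
gripper_force: 0.0
32.88 [607.3 368.6 347.8] [-3.1402 -0.0057 -3.0349] w 0.1 gf 0.0 F [-0.9 -0.8  0.4]
xyz [-2.  -2.8 97.8] ang [-0.0014 -0.0057  0.0027]
32.88 [607.3 368.6 347.8] [-3.1402 -0.0057 -3.0349] w 0.1 gf 0.0 F [-0.9 -0.8  0.4]
xyz [ -1.8 -30.8  97.8] ang [-0.0014 -0.0057  0.0027]
```

```bash
python3 -m creep '[{"jaw":-1,"xyz":[-2,0,50],"angular":[0,0,0]},{"jaw":-1,"xyz":[-2,0,97],"angular":[0,0,0]},{"jaw":-1,"xyz":[-2,0,97],"angular":[0,0,0]},{"jaw":-1,"xyz":[-2,-15,97],"angular":[0,0,0]},{"jaw":-1,"xyz":[-2,-25,97],"angular":[0,0,0]},{"jaw":-1,"xyz":[-2,-32,96],"angular":[0,0,0]},{"jaw":-1,"xyz":[-2,-40,92],"angular":[0,0,0]},{"jaw":-1,"xyz":[-2,-48,87],"angular":[0,0,0]},{"jaw":-1,"xyz":[-2,-56,82],"angular":[0,0,0]},{"jaw":-1,"xyz":[-2,-56,82],"angular":[0,0,0]}]'
python3 -c "
from h import *
p,d=viewer.get_image('side'); cv2.imwrite('pics/s8.png',cv2.resize(p[60:260,200:420,::-1],None,fx=3,fy=3))
go(rk(0,222,273),RR*D0);go(rk(0,180,285),RR*D0);go(rk(0,140,289),RR*D0);go(rk(0,95,285),RR*D0)"
```

```text
clock: 34.12
eef_pos: [617.8, 307.7, 268.8]
tool_rot: [-3.139, -0.001, -3.043]
force: [1.0, 1.4, 0.3]
width: 0.0
gripper_force: 0.2
34.17 [617.5 308.3 268.5] [-3.1393e+00 -1.5000e-03 -3.0421e+00] w 0.3 gf 0.2 F [-0.1  0.3  0.4]
xyz [ 2.7 -9.9 -4.4] ang [-0.0023 -0.0015 -0.0045]
34.17 [617.5 308.3 268.5] [-3.1393e+00 -1.5000e-03 -3.0421e+00] w 0.3 gf 0.2 F [-0.1  0.3  0.4]
xyz [  2.8 -52.  -16.3] ang [-0.0023 -0.0015 -0.0045]
34.17 [617.5 308.3 268.5] [-3.1393e+00 -1.5000e-03 -3.0421e+00] w 0.3 gf 0.2 F [-0.1  0.3  0.4]
xyz [  2.8 -92.  -20.2] ang [-0.0023 -0.0015 -0.0045]
34.17 [617.5 308.3 268.5] [-3.1393e+00 -1.5000e-03 -3.0421e+00] w 0.3 gf 0.2 F [-0.1  0.3  0.4]
xyz [   2.8 -137.   -16.1] ang [-0.0023 -0.0015 -0.0045]
```

View pics/s8.png

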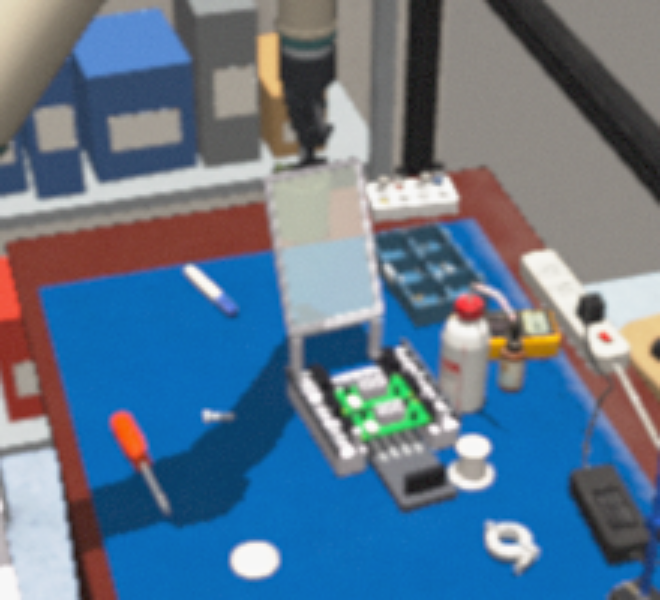

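The fingers stand behind the guard's top edge at (315,155). Continue the sweep slowly along the arc.

```bash
python3 -m creep '[{"jaw":-1,"xyz":[3,-12,-5],"angular":[0,0,0]},{"jaw":-1,"xyz":[3,-24,-9],"angular":[0,0,0]},{"jaw":-1,"xyz":[3,-36,-12],"angular":[0,0,0]},{"jaw":-1,"xyz":[3,-48,-15],"angular":[0,0,0]},{"jaw":-1,"xyz":[3,-60,-17],"angular":[0,0,0]},{"jaw":-1,"xyz":[3,-72,-19],"angular":[0,0,0]},{"jaw":-1,"xyz":[3,-84,-20],"angular":[0,0,0]},{"jaw":-1,"xyz":[3,-96,-20],"angular":[0,0,0]},{"jaw":-1,"xyz":[3,-108,-20],"angular":[0,0,0]},{"jaw":-1,"xyz":[3,-120,-19],"angular":[0,0,0]},{"jaw":-1,"xyz":[3,-130,-18],"angular":[0,0,0]},{"jaw":-1,"xyz":[3,-140,-16],"angular":[0,0,0]}]'
python3 - <<'E'
from h import *
for i in range(1):
  for c in('top','side'):
    p,d=viewer.get_image(c); L=RR.inv().apply(cloud(c,d>0,d)-RK); k=(abs(L[:,0])<60)&(abs(L[:,0])>25)&(L[:,1]>-110)&(L[:,1]<125)&(L[:,2]>90)&(L[:,2]<310); Q=L[k]
    print(c,len(Q),[ (z,np.median(Q[abs(Q[:,2]-z)<8][:,1]).round()) for z in(110,160,210,260,285) if (abs(Q[:,2]-z)<8).sum()>5])
E
```

```text
clock: 35.67
eef_pos: [628.4, 168.7, 284.6]
tool_rot: [-3.14, -0.002, -3.041]
force: [0.6, -0.6, 0.8]
width: 0.0
gripper_force: 0.0
top 1 []
side 559 [(110, np.float64(111.0)), (160, np.float64(97.0)), (210, np.float64(83.0)), (260, np.float64(69.0)), (285, np.float64(60.0))]
```

The guard is past vertical and falling shut. Retreat upward and wait.

```bash
python3 -m creep '[{"jaw":-1,"xyz":[0,20,-20],"angular":[0,0,0]},{"jaw":-1,"xyz":[0,30,-70],"angular":[0,0,0]},{"jaw":-1,"xyz":[50,60,-80],"angular":[0,0,0]},{"jaw":-1,"xyz":[100,90,-80],"angular":[0,0,0]},{"jaw":-1,"xyz":[150,120,-80],"angular":[0,0,0]},{"jaw":-1,"xyz":[180,150,-80],"angular":[0,0,0]},{"jaw":-1,"xyz":[180,150,-80],"angular":[0,0,0]},{"jaw":-1,"xyz":[180,150,-80],"angular":[0,0,0]},{"jaw":-1,"xyz":[180,150,-80],"angular":[0,0,0]},{"jaw":-1,"xyz":[180,150,-80],"angular":[0,0,0]},{"jaw":-1,"xyz":[180,150,-80],"angular":[0,0,0]},{"jaw":-1,"xyz":[180,150,-80],"angular":[0,0,0]}]'
cat > g.py <<'E'
from h import *
for c in('top','side'):
    p,d=viewer.get_image(c); cv2.imwrite(f'pics/{c}9.png',cv2.resize(p[110:260,230:430,::-1],None,fx=4,fy=4))
    L=RR.inv().apply(cloud(c,d>0,d)-RK); k=(abs(L[:,0])<68)&(L[:,1]>-112)&(L[:,1]<120)&(L[:,2]>60)&(L[:,2]<310); Q=L[k]
    print(c,len(Q),[(y,np.percentile(Q[abs(Q[:,1]-y)<8][:,2],[50,90]).round(1)) for y in(-100,-80,-30,30,90) if (abs(Q[:,1]-y)<8).sum()>5])
    h=(abs(L[:,0])<36)&(L[:,1]<-120)&(L[:,1]>-200)&(L[:,2]>32)&(L[:,2]<60); print('bar',L[h].mean(0).round(1))
st()
E
python3 g.py
```

```text
clock: 37.28
eef_pos: [434.6, 300.6, 364.6]
tool_rot: [-3.14, -0.002, -3.042]
force: [-0.7, -0.2, 0.1]
width: 0.4
gripper_force: 0.0
top 3563 [(-100, array([72.9, 74.9])), (-80, array([71.9, 74.9])), (-30, array([71.9, 74.4])), (30, array([71.8, 74.6])), (90, array([71.6, 74.3]))]
bar [  -1.1 -161.1   42.1]
side 1226 [(-100, array([71.9, 75.9])), (-80, array([71.9, 75.6])), (-30, array([70.8, 74.2])), (30, array([71.1, 74.8])), (90, array([70.7, 74.6]))]
bar [  -3.6 -163.5   40.7]
37.38 [434.4 300.7 364.7] [-3.1395e+00 -1.7000e-03 -3.0416e+00] w 0.0 gf 0.0 F [-0.4 -0.2  0. ]
```

View pics/top9.png

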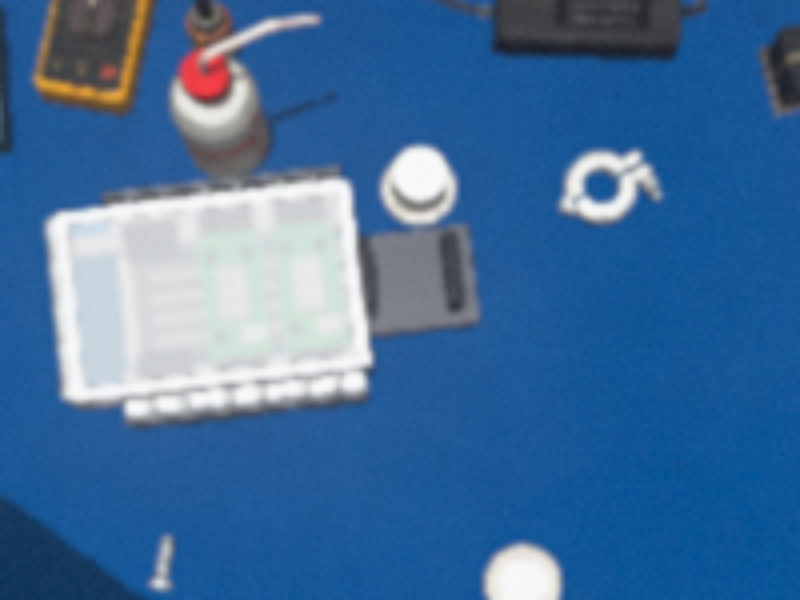

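The guard is closed and level over two seated boards at (230,285) and (310,285). The heater is home with its bar at (453,270), and the arm is clear. Handing in.

```bash
python3 -c "
from cell import ctrl
print(ctrl.finish_job())"
```

```text
the job is handed in; nothing more can be done
None
```

I handed the job in at about 37 s: the two boards I found are seated flat in bays 1 and 2, the heater is against its stop, the guard is closed and level, and the bystanders were left alone; the hand-in returned no verdict.

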